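# Sort left- and right-hand stand brackets and stamp the batch tag

### The job

Sort the loose vermilion brackets by handedness: lower each one flat, rib up and not on top of another, onto the floor of the bin whose glued-on sample has the same hand (not its mirror image). When all are sorted, slide the wooden batch tag fully home under the bench stamp, press the plunger right down to its stop and let it spring up, then take the tag out and lay it flat along the middle of the cork pad. Leave the inkstone where it is.

Things in the scene. Friction and masses are not known exactly. Their poses are not given: they have to be found in the camera images.
- left0: left-hand bracket, lacquered wood, 60 g, may be absent. L-shaped plate 64 (x) x 40 (y) x 8 mm: long leg 64 x 20 along x at y = -10, at its +x end a toe 20 x 20 jutting to +y (from above, toe end away from you, toe points left). Grip the upright rib on the long leg: 44 long, 10 thick (y), centre x 0, y -10, from 8 to 32 mm high. Origin: centre of the 64 x 40 outline, underside; z up
- left1: left-hand bracket, lacquered wood, 60 g, may be absent. L-shaped plate 64 (x) x 40 (y) x 8 mm: long leg 64 x 20 along x at y = -10, at its +x end a toe 20 x 20 jutting to +y (from above, toe end away from you, toe points left). Grip the upright rib on the long leg: 44 long, 10 thick (y), centre x 0, y -10, from 8 to 32 mm high. Origin: centre of the 64 x 40 outline, underside; z up
- left2: left-hand bracket, lacquered wood, 60 g, may be absent. L-shaped plate 64 (x) x 40 (y) x 8 mm: long leg 64 x 20 along x at y = -10, at its +x end a toe 20 x 20 jutting to +y (from above, toe end away from you, toe points left). Grip the upright rib on the long leg: 44 long, 10 thick (y), centre x 0, y -10, from 8 to 32 mm high. Origin: centre of the 64 x 40 outline, underside; z up
- right0: right-hand bracket, lacquered wood, 60 g, may be absent. L-shaped plate 64 (x) x 40 (y) x 8 mm: long leg 64 x 20 along x at y = +10, at its +x end a toe 20 x 20 jutting to -y (from above, toe end away from you, toe points right). Grip the upright rib on the long leg: 44 long, 10 thick (y), centre x 0, y +10, from 8 to 32 mm high. Origin: centre of the 64 x 40 outline, underside; z up
- right1: right-hand bracket, lacquered wood, 60 g, may be absent. L-shaped plate 64 (x) x 40 (y) x 8 mm: long leg 64 x 20 along x at y = +10, at its +x end a toe 20 x 20 jutting to -y (from above, toe end away from you, toe points right). Grip the upright rib on the long leg: 44 long, 10 thick (y), centre x 0, y +10, from 8 to 32 mm high. Origin: centre of the 64 x 40 outline, underside; z up
- right2: right-hand bracket, lacquered wood, 60 g, may be absent. L-shaped plate 64 (x) x 40 (y) x 8 mm: long leg 64 x 20 along x at y = +10, at its +x end a toe 20 x 20 jutting to -y (from above, toe end away from you, toe points right). Grip the upright rib on the long leg: 44 long, 10 thick (y), centre x 0, y +10, from 8 to 32 mm high. Origin: centre of the 64 x 40 outline, underside; z up
- left_bin: open wooden bin for left-hand brackets, fixed, 115 (x) x 195 (y) x 45 mm high, walls and floor 5 mm. A left-hand sample, rib up, top at 62 mm, is glued on a 30 mm high ledge (74 x 100 mm, centre at x = +94.5) on its far side. Which bin stands on which side varies: the sample tells. Origin: centre of the open bin's underside
- right_bin: open wooden bin for right-hand brackets, fixed, 115 (x) x 195 (y) x 45 mm high, walls and floor 5 mm. A right-hand sample, rib up, top at 62 mm, is glued on a 30 mm high ledge (74 x 100 mm, centre at x = +94.5) on its far side. Which bin stands on which side varies: the sample tells. Origin: centre of the open bin's underside
- stamp: bench stamp, fixed, dark steel. Bed top at z 12 mm, x -70 to 110, 76 wide; guide rails 41 apart, 7 high, x 10 to 70; end stop at x 70. Tag slides in along +x from the open -x end, under the head (arm from x 33 mm on, 58-74 high; rubber face at 37 when up); home: tag centre at x 15, its end against the stop. Origin: under the bed on the channel's centre line
- plunger (a joint): travel of the stamp's spring plunger, m: 0 up, 0.014 down at its stop; it springs back by itself; 2.4 N to start it, 8 N at the stop
- plunger_top (a point): centre of the top of the plunger's round black head (32 mm across), at x = 50 mm, y = 0 of the stamp, 105 mm high when up
- tag: loose wooden batch tag, a plain flat slat 110 mm (x) by 36 mm (y) by 10 mm, 35 g, with a dark dot near one end; either end may go first. It starts on the bench. Grip it across its 36 mm width; to load it hold it near its outer end (about 32 mm from its centre) so that the gripper stays clear of the stamp head. Origin: centre of its underside
- pad: fixed cork pad 130 mm (x) by 62 mm (y), 6 mm thick, where the stamped tag is laid along the pad's length. Origin: centre of its underside
- inkstone: bystander: small dark open inkstone 70 x 50 x 20 mm among the work, 400 g; leave it alone. Origin: centre of underside
There are look-alikes about, which are no part of the job. Leave any turquoise look-alike of the left1 alone. What is shaped like the right1 but pink is not meant.

How it is judged:
By the outcome, as a careful person would: the job done as asked, in the order asked, and still so for the second after the job is handed in, with the robot touching nothing.
Of left0, left1, left2, right0, right1, right2 only 4 to 6 are there at a start; the rules pass over those that are not, and their reading is None.
At some moment in a run one of left0, left1, left2, right0, right1, right2, tag may be knocked a few centimetres aside while the robot is not near it.
It also fails if it takes over 210 s, if anything falls off the work surface, if the arm or the gripper's body presses on something with over 40 N, if the wrist force passes 120 N, or if a joint passes its speed limit or range.

### The arm

A 7-joint arm with a two-finger parallel gripper is mounted at the origin on the work surface. World frame = base frame: x ahead of the robot, y to its left, z up, the work surface at z = 0. Lengths are in m, angles in rad, forces in N, time in s.
With the tool pointing down it reaches from about 0.4 to 0.85 m from the base axis. Payload 10.4 kg.
Tool frame: the origin (TCP) lies at the very end of the fingers, on their centre line; the grasp point (between the pads) lies 19 mm behind it; x points along the fingers, z is the direction in which the jaws open and shut, and the axes are right-handed (so a half turn about x gives the same grasp; the last joint's range is limited). The gripper opens to 85 mm and grips with 20 to 120 N. Pads are 22 mm wide; open, the fingers measure 114 mm over their backs; the gripper's body (76 mm by 85 mm) begins 54 mm behind the grasp point. The pads swing forward as they close: fully open they stand 13 mm farther back than shut.
Start: joints at [-1.265, 0.332, -0.065, 1.46, 0.022, 1.35, -0.088], TCP at [0.202, 0.592, 0.231] pointing down, gripper open.
Joint ranges: [-2.6, 2.6], [-0.5, 2.12], [-1.47, 1.34], [0.16, 2.42], [-1.27, 4.41], [0.06, 2.06], [-2.6, 2.6]. Speed limits (rad/s): [2.22, 2.22, 2.79, 2.79, 3.14, 3.14, 3.14].

### API

Orientations are given as a unit quaternion [x, y, z, w].
In Python, from workcell import telemetry, viewer, manip, spot_in, mark_of gives the robot as it stands. The module is installed in compiled form; this text tells all that it offers.
- The arm moves only by the shell command python3 -m crank 'ROWS' [FORCE]. ROWS is JSON, a list of rows, each a list of 3 entries, a list of its own where there are three numbers: the closure, from 0 (fully open) to 1 (shut), then the shift along the world's x, y, z in cm, then the turn, a rotation vector about the world's x, y, z in rad. A call has 1 to 12 rows; each row shifts and turns the commanded pose from where the row before left it; what a row does not reach is not made up. A row lasts 1/12 s, in which the tool goes at most 41.7 mm and 7.16 degrees, less where a joint would pass 70% of its speed; a pose out of reach is approached as far as the arm can. A call with a gripper value outside its range is refused whole. The fingers move at their own pace and stop on an object; FORCE is the grip in N (left out, the last holds). Time passes only in rows, so rows that do not move let the fingers close. It gives the time, the measured TCP pose, the force and the opening at its end, in the units of the state.
- telemetry.get_obs(): the state, without advancing time (a new reading comes with each control period).
- viewer.camera(name): name is "side" or "top"; returns a dict with "frame" (384x512x3 uint8, red, green, blue), "intrinsics" (3x3 intrinsics, pixels), "cam_to_world" (4x4, takes a point from camera to world coordinates). Camera axes: x right, y up, looking along -z (the intrinsics and any distortion apply to the point x, -y, -z); pixel columns grow to the right and rows downward; lengths in m; the calibration is good to about 2 mm. A picture is of the moment at which its call begins. There is no depth.
- manip.hand_in(): hands the job in, once; it reports no verdict.
Trained networks look in a picture, given as the dict that the camera call returned (one of the last four; its "shot" number tells which), for a name from the list of things; names that differ only in an ending like _2 or _b are one class to them, and where a whole thing is asked for, a point or a joint stands for the part that bears it (a point fixed in the world has none). Each returns a list of dicts, best first, with "conf" (0 to 1); they miss things now and then, are a little off and sometimes report something else, mostly with a low value. They report only what shows in the picture. A call takes as long as a camera call. They do not tell look-alikes from the thing itself.
- spot_in(thing, picture): "location" ([x, y, z] in m, in the coordinates of the camera as it stood for that picture, good to about 4 mm: the middle of the surface that is visible of it).
- mark_of(thing, picture): "location" ([x, y, z] in m, in the coordinates of the camera as it stood for that picture, good to about 4 mm: a listed point, or the origin of a listed thing).
The state is a dict: "clock": time; "joint_pos": joint angles; "joint_velocities": joint speeds; "tau": joint torques, N m; "position": TCP position; "ee_rot": TCP orientation; "ft_force": force on the tool from outside, world axes, zero at the start; "torque": the same for the moment, N m; "grip_width": opening from 0.0 (shut) to 1.0 (fully open).
Only numpy, scipy, OpenCV 4.12 (cv2) and the standard library are available. Lean on these libraries where they do the work, as an engineer would, in place of code of your own. Each camera call takes 0.05 s, during which the arm holds its last target. There are 200 camera calls.

## Working session

There is one attempt and no reset: what is moved stays moved. The work goes in short steps, Python scripts to look and compute and a shell command to move; the robot and the scene stay as the last step left them, time stands still between calls to the robot, and variables do not carry over. Pictures are saved under pics/ and viewed, about 12 in all and at most 16, crops included, and the job is handed in when it is done.

```bash
mkdir -p pics; cat > h.py <<'E'
import numpy as np, cv2
from workcell import telemetry, viewer, manip, spot_in, mark_of
def shot(n):
    return viewer.camera(n)
def save(c,f,crop=None,s=1):
    im=c["frame"][:,:,::-1]
    if crop: x0,y0,x1,y1=crop; im=im[y0:y1,x0:x1]
    cv2.imwrite("pics/"+f,cv2.resize(im,None,fx=s,fy=s,interpolation=cv2.INTER_CUBIC))
def w(c,p):
    return (np.array(c["cam_to_world"])@np.r_[p,1])[:3]
def pix(c,P):
    T=np.linalg.inv(np.array(c["cam_to_world"])); q=(T@np.r_[P,1])[:3]; k=np.array(c["intrinsics"])
    v=k@np.array([q[0],-q[1],-q[2]]); return v[:2]/v[2]
def ray(c,uv,z):
    T=np.array(c["cam_to_world"]);k=np.array(c["intrinsics"])
    d=np.linalg.inv(k)@np.array([uv[0],uv[1],1.]); d=T[:3,:3]@np.array([d[0],-d[1],-d[2]]); o=T[:3,3]
    return o+d*(z-o[2])/d[2]
E
python3 - <<'E'
from h import *
o=telemetry.get_obs(); print(o)
a=shot("top");b=shot("side")
save(a,"t0.png",s=1.5);save(b,"s0.png",s=1.5)
for c in(a,b):
    print(c.keys(),np.round(c["cam_to_world"],3).tolist(),np.round(c["intrinsics"],1).tolist())
    for n in "left0 right0 left_bin right_bin stamp plunger_top tag pad inkstone".split():
        for f in (mark_of,):
            for r in f(n,c): 
                P=w(c,r["location"]); print(n,f.__name__,round(r["conf"],2),P.round(3),pix(c,P).round())
E
```

```text
{'clock': 0.0, 'joint_pos': array([-1.2645915 ,  0.33284315, -0.06469676,  1.4609293 ,  0.02161759,
        1.34990412, -0.08848845]), 'joint_velocities': array([ 3.81743640e-05, -2.59368595e-05, -6.70613074e-05, -8.81404440e-04,
        3.96788730e-04,  2.03836712e-03, -2.85480985e-04]), 'tau': array([ 1.92306114e-03, -6.25464821e+01,  5.03615895e-02, -3.91586781e+01,
        1.62444898e-02,  9.84575890e-03,  2.09952077e-06]), 'position': array([0.20171277, 0.59116313, 0.2305396 ]), 'ee_rot': array([-0.41174506,  0.57546389,  0.41112727,  0.57470139]), 'ft_force': array([-0.10395501, -0.71202294,  0.30539958]), 'torque': array([ 0.01472789,  0.02771181, -0.01220498]), 'grip_width': 0.9977262116038953}
dict_keys(['frame', 'intrinsics', 'cam_to_world', 'shot']) [[0.018, 0.995, -0.095, 0.359], [-0.999, 0.015, -0.032, -0.073], [-0.03, 0.096, 0.995, 1.195], [0.0, 0.0, 0.0, 1.0]] [[366.3, 0.0, 251.4], [0.0, 366.3, 193.0], [0.0, 0.0, 1.0]]
left0 call 0.73 [ 0.434 -0.254  0.   ] [318. 206.]
left0 call 0.57 [ 0.47  -0.012  0.005] [244. 194.]
left0 call 0.5 [ 0.316 -0.295  0.003] [331. 243.]

[... 1034 characters left out ...]
] [375. 235.]
right0 call 0.75 [ 0.456 -0.124 -0.003] [263. 241.]
right0 call 0.75 [ 0.442  0.081 -0.001] [229. 200.]
right0 call 0.68 [ 0.68  -0.143  0.002] [338. 220.]
right0 call 0.62 [ 0.281 -0.432 -0.002] [251. 366.]
left_bin call 0.81 [ 0.657  0.025 -0.001] [300. 192.]
right_bin call 0.75 [ 0.558  0.296 -0.002] [237. 160.]
right_bin call 0.36 [ 0.643 -0.323  0.105] [376. 234.]
right_bin call 0.22 [ 0.53   0.112 -0.005] [251. 189.]
stamp call 0.63 [ 0.599 -0.287  0.002] [345. 263.]
plunger_top call 0.63 [ 0.64  -0.324  0.102] [374. 236.]
tag call 0.18 [ 0.442 -0.25   0.002] [281. 273.]
pad call 0.71 [ 0.444 -0.382  0.006] [311. 313.]
inkstone call 0.59 [ 0.531  0.112 -0.005] [251. 189.]
```

View pics/t0.png

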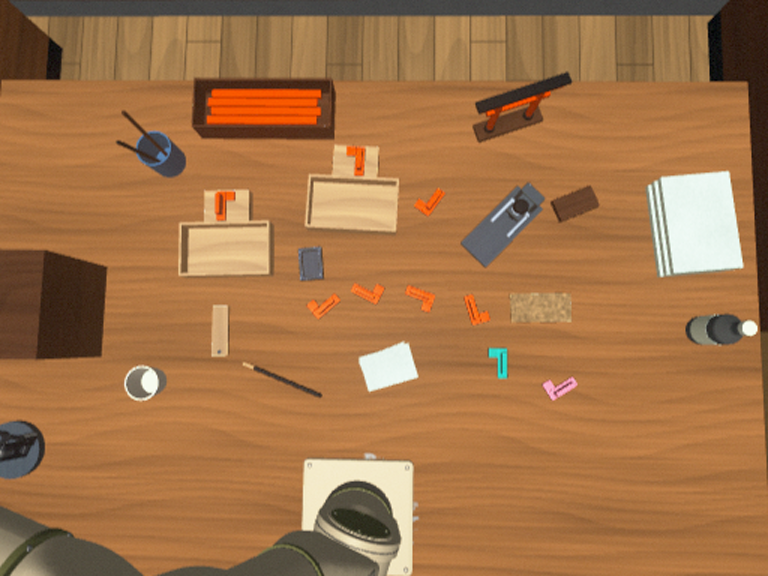

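View pics/s0.png

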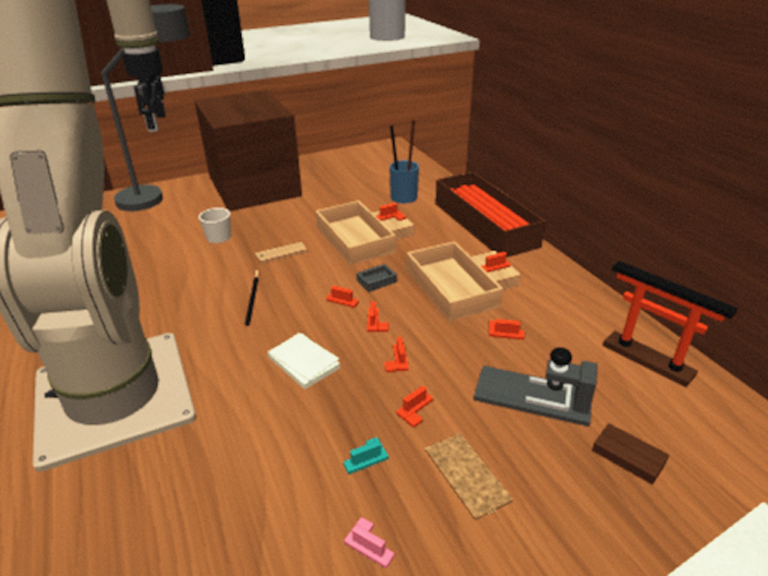

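Vermilion loose brackets, at 1.5× top-image pixels: A(323,306), B(368,293), C(420,298), D(476,310), E(430,201). The turquoise one (498,362) and the pink one (560,387) aren't part of the job. Next I'll fit models for hand and pose, and take an enlarged crop.

```bash
cat > fit.py <<'E'
from h import *
from scipy.optimize import minimize
S=8
def box(x0,x1,y0,y1,z0,z1): return [np.array([x,y,z]) for x in(x0,x1) for y in(y0,y1) for z in(z0,z1)]
def parts(kind):
    if kind=="tag": return [box(-.055,.055,-.018,.018,0,.01)]
    s=1 if kind=="left" else -1
    yy=lambda a,b: sorted((s*a,s*b))
    return [box(-.032,.032,*yy(-.02,0),0,.008),box(.012,.032,*yy(-.02,.02),0,.008),box(-.022,.022,*yy(-.015,-.005),.008,.032)]
def red(c):
    h=cv2.cvtColor(c["frame"],cv2.COLOR_RGB2HSV); H,Sa,V=cv2.split(h)
    return (((H<13)|(H>176))&(Sa>190)&(V>120)).astype(np.uint8)
def rend(c,kind,p,z,off,sz):
    m=np.zeros((sz*S,sz*S),np.uint8); cs,sn=np.cos(p[2]),np.sin(p[2])
    for B in parts(kind):
        q=np.array([pix(c,[p[0]+cs*v[0]-sn*v[1],p[1]+sn*v[0]+cs*v[1],z+v[2]]) for v in B])
        q=((q+.5-off)*S*16).astype(np.int32)
        cv2.fillConvexPoly(m,cv2.convexHull(q.reshape(-1,1,2)),255,shift=4)
    return cv2.resize(m,(sz,sz),interpolation=cv2.INTER_AREA)/255.
def fit(cams,kind,x,y,z=0,mask=red,rs=None,sz=48):
    D=[]
    for c in cams:
        off=np.round(pix(c,[x,y,z+.01])-sz/2).astype(int)
        D.append((c,off,mask(c)[off[1]:off[1]+sz,off[0]:off[0]+sz].astype(float)))
    def cost(p):
        t=0
        for c,off,m in D:
            r=rend(c,kind,p,z,off,sz); t+=1-np.minimum(r,m).sum()/np.maximum(r,m).sum()
        return t/len(D)
    best=None
    for a in (np.arange(0,2*np.pi,np.pi/8) if rs is None else rs):
        r=minimize(cost,[x,y,a],method="Nelder-Mead",options=dict(initial_simplex=[[x,y,a],[x+.006,y,a],[x,y+.006,a],[x,y,a+.25]],maxiter=70,xatol=2e-4,fatol=1e-4))
        if best is None or r.fun<best.fun: best=r
    return best.x,best.fun
E
python3 - <<'E'
from fit import *
a=shot("top");b=shot("side")
P=dict(A=(.434,.083),B=(.474,-.012),C=(.458,-.123),D=(.436,-.25),E=(.676,-.144))
P["A"]=(.444,.082)
for k,(x,y) in P.items():
    for h in("left","right"):
        p,f=fit([a,b],h,x,y); print(k,h,p.round(4),round(f,3),pix(a,[p[0],p[1],0]).round())
# samples ( z=30mm)
for n,uv in(("R?",(149,136)),("L?",(238,106))):
    X=ray(a,uv,.045)
    for h in("left","right"):
        p,f=fit([a,b],h,X[0],X[1],z=.03); print(n,h,p.round(4),round(f,3))
for n,l in(("tag",1),("pad",1),("stamp",1),("inkstone",1)):
  for c in(a,b):
    for r in mark_of(n,c)[:2]: P_=w(c,r["location"]); print(n,round(r["conf"],2),P_.round(3))
im=a["frame"][85:235,110:400,::-1]
cv2.imwrite("pics/t1.png",cv2.resize(im,(800,414),interpolation=cv2.INTER_CUBIC))
E
```

```text
A left [0.4311 0.0745 2.0543] 0.493 [218. 205.]
A right [0.4437 0.0832 2.2982] 0.372 [215. 202.]
B left [ 0.4745 -0.012   4.2449] 0.441 [244. 193.]
B right [ 0.4619 -0.0084  4.6638] 0.559 [243. 196.]
C left [ 0.4679 -0.1292  3.981 ] 0.455 [280. 195.]
C right [ 0.4562 -0.1231  4.3895] 0.3 [278. 199.]
D left [ 0.4376 -0.2486  3.4378] 0.115 [317. 205.]
D right [ 0.4315 -0.2353  3.7119] 0.353 [313. 207.]
E left [ 0.666  -0.1559  2.3042] 0.293 [289. 136.]
E right [ 0.6765 -0.1447  2.5322] 0.118 [286. 133.]
R? left [ 0.6524  0.3153 -0.2432] 0.312
R? right [0.6512 0.3002 0.0462] 0.218
L? left [0.7523 0.0189 6.3053] 0.243
L? right [7.5490e-01 3.3000e-03 6.5418e+00] 0.396
tag 0.63 [0.38  0.309 0.002]
pad 0.71 [ 0.439 -0.388  0.002]
pad 0.69 [ 0.442 -0.382  0.002]
stamp 0.86 [ 0.603 -0.295  0.001]
stamp 0.6 [ 0.602 -0.29   0.   ]
inkstone 0.56 [ 0.532  0.113 -0.006]
```

View pics/t1.png

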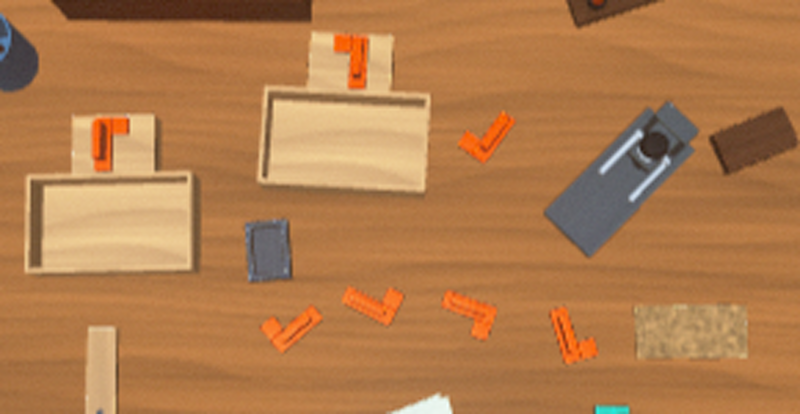

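D and B are left-hand. A, C and E are right-hand. The left bin is the centre one (0.657, 0.019) and the right bin is the outer one (0.556, 0.295).

```bash
cat >> fit.py <<'E'
def comp(c,x,y,z):
    m=red(c); n,l,st,ce=cv2.connectedComponentsWithStats(m)
    u=pix(c,[x,y,z+.01]); ok=[i for i in range(1,n) if st[i,4]>25]
    i=min(ok,key=lambda i:np.hypot(*(ce[i]-u))); return (l==i).astype(np.uint8)
def fitb(cams,kind,x,y,z=0):
    return fit(cams,kind,x,y,z,mask=lambda c:comp(c,x,y,z))
from scipy.spatial.transform import Rotation as R
BIN=dict(left=(.657,.0195,.02),right=(.556,.295,.035))
def rib(p,kind):
    s=-.01 if kind=="left" else .01
    return np.array([p[0]-s*np.sin(p[2]),p[1]+s*np.cos(p[2])])
def state():
    o=telemetry.get_obs(); M=R.from_quat(o["ee_rot"]).as_matrix()
    psi=np.arctan2(M[1,2],M[0,2])
    print("t %.2f pos %s psi %.3f tilt %s q7 %.2f q1 %.2f F %s g %.3f"%(o["clock"],o["position"].round(4),psi,M[:2,0].round(3),o["joint_pos"][6],o["joint_pos"][0],o["ft_force"].round(1),o["grip_width"]))
    return o,psi
def go(x,y,z,jaw):
    o,psi=state(); p=o["position"]
    az=lambda a,b:np.arctan2(b,a)
    ds=[(jaw-psi+np.pi/2)%np.pi-np.pi/2]; ds.append(ds[0]-np.pi*np.sign(ds[0]))
    daz=(az(x,y)-az(p[0],p[1])+np.pi)%(2*np.pi)-np.pi
    print("go d(cm)",((np.array([x,y,z])-p)*100).round(2),"turnz",np.round(ds,3),"daz %.2f dq7~±%s"%(daz,np.round(np.array(ds)-daz,2)))
E
cat > scan.py <<'E'
import sys,json
from fit import *
a=shot("top");b=shot("side")
for s in sys.argv[1:]:
    k,h,x,y=s.split(","); p,f=fitb([a,b],h,float(x),float(y))
    r=rib(p,h); print(k,h,p.round(4),round(f,3)); go(r[0],r[1],.011,p[2]+np.pi/2)
E
python3 scan.py A,right,.444,.082 B,left,.4745,-.012 C,right,.456,-.123 D,left,.437,-.249 E,right,.6765,-.145
```

```text
A right [0.4439 0.0835 2.2881] 0.138
t 1.60 pos [0.2018 0.5915 0.2313] psi 1.242 tilt [0. 0.] q7 -0.09 q1 -1.26 F [-0.1  0.   0. ] g 0.997
go d(cm) [ 23.46 -51.46 -22.03] turnz [-0.525  2.617] daz -1.07 dq7~±[0.54 3.68]
B left [ 0.4748 -0.0115  4.2401] 0.152
t 1.60 pos [0.2018 0.5915 0.2313] psi 1.242 tilt [0. 0.] q7 -0.09 q1 -1.26 F [-0.1  0.   0. ] g 0.997
go d(cm) [ 26.41 -59.85 -22.03] turnz [ 1.427 -1.714] daz -1.26 dq7~±[ 2.68 -0.46]
C right [ 0.4566 -0.1225  4.3771] 0.127
t 1.60 pos [0.2018 0.5915 0.2313] psi 1.242 tilt [0. 0.] q7 -0.09 q1 -1.26 F [-0.1  0.   0. ] g 0.997
go d(cm) [ 26.43 -71.74 -22.03] turnz [ 1.564 -1.577] daz -1.51 dq7~±[ 3.07 -0.07]
D left [ 0.4376 -0.2486  3.4375] 0.121
t 1.60 pos [0.2018 0.5915 0.2313] psi 1.242 tilt [0. 0.] q7 -0.09 q1 -1.26 F [-0.1  0.   0. ] g 0.997
go d(cm) [ 23.29 -83.06 -22.03] turnz [ 0.625 -2.517] daz -1.74 dq7~±[ 2.37 -0.77]
E right [ 0.6765 -0.1447  2.5323] 0.124
t 1.60 pos [0.2018 0.5915 0.2313] psi 1.242 tilt [0. 0.] q7 -0.09 q1 -1.26 F [-0.1  0.   0. ] g 0.997
go d(cm) [ 46.9  -74.45 -22.03] turnz [-0.281  2.861] daz -1.47 dq7~±[1.19 4.33]
```

```bash
python3 -m crank '[[0.3,[1.5,-3.2,-0.5],[0,0,-0.035]],[0.3,[1.5,-3.2,-0.5],[0,0,-0.035]],[0.3,[1.5,-3.2,-0.5],[0,0,-0.035]],[0.3,[1.5,-3.2,-0.5],[0,0,-0.035]],[0.3,[1.5,-3.2,-0.5],[0,0,-0.035]],[0.3,[1.5,-3.2,-0.5],[0,0,-0.035]],[0.3,[1.5,-3.2,-0.5],[0,0,-0.035]],[0.3,[1.5,-3.2,-0.5],[0,0,-0.035]],[0.3,[1.5,-3.2,-0.5],[0,0,-0.035]],[0.3,[1.5,-3.2,-0.5],[0,0,-0.035]],[0.3,[1.5,-3.2,-0.5],[0,0,-0.035]],[0.3,[1.5,-3.2,-0.5],[0,0,-0.035]]]' 60
python3 -m crank '[[0.3,[1.5,-3.2,-1],[0,0,-0.035]],[0.3,[1.5,-3.2,-1],[0,0,-0.035]],[0.3,[1.5,-3.2,-1],[0,0,-0.035]],[0.3,[0.96,-3.46,-1],[0,0,0]],[0.3,[0,0,0],[0,0,0]],[0.3,[0,0,0],[0,0,0]]]'
python3 scan.py A,right,.444,.083
```

```text
clock: 2.6
position: [0.3823, 0.206, 0.1714]
ee_rot: [-0.282, 0.648, 0.282, 0.649]
ft_force: [1.3, 0.2, -0.4]
grip_width: 0.7
clock: 3.1
position: [0.4365, 0.0751, 0.131]
ee_rot: [-0.247, 0.663, 0.247, 0.662]
ft_force: [-0.0, 0.9, 0.5]
grip_width: 0.696
A right [0.4452 0.0849 2.2321] 0.443
t 3.20 pos [0.4364 0.0777 0.1316] psi 0.718 tilt [0.    0.001] q7 0.44 q1 -0.70 F [ 0.1  0.4 -0.3] g 0.698
go d(cm) [  0.09   0.1  -12.06] turnz [-0.056  3.085] daz 0.00 dq7~±[-0.06  3.08]
```

```bash
python3 -m crank '[[0.35,[0,-0.08,-3],[0,0,0]],[0.35,[0,0,-3],[0,0,0]],[0.35,[0,0,-3],[0,0,0]],[0.35,[0,0,-2],[0,0,0]],[0.35,[0,0,-1],[0,0,0]],[0.35,[0,0,0],[0,0,0]],[0.35,[0,0,0],[0,0,0]]]' 
python3 -m crank '[[1,[0,0,0],[0,0,0]],[1,[0,0,0],[0,0,0]],[1,[0,0,0],[0,0,0]],[1,[0,0,0],[0,0,0]],[1,[0,0,0],[0,0,0]],[1,[0,0,0],[0,0,0]],[1,[0,0,0],[0,0,0]],[1,[0,0,0],[0,0,0]]]'
python3 -m crank '[[1,[0,0,1],[0,0,0]],[1,[0,0,3],[0,0,0]],[1,[0,0,4],[0,0,0]],[1,[0,0,4],[0,0,0]],[1,[0,0,0],[0,0,0]]]'
python3 - <<'E'
from fit import *
a=shot("side");save(a,"g1.png",crop=(180,120,380,270),s=3)
for k,(x,y,yaw) in BIN.items():
    for off in(-.05,0,.05): print(k,off, (x-off*np.sin(yaw)).round(4),(y+off*np.cos(yaw)).round(4))
    go(x,y,.2,yaw+np.pi/2)
E
```

```text
clock: 3.78
position: [0.4366, 0.0769, 0.0119]
ee_rot: [-0.248, 0.662, 0.249, 0.662]
ft_force: [0.4, -0.1, 0.2]
grip_width: 0.655
clock: 4.45
position: [0.4371, 0.0765, 0.0123]
ee_rot: [-0.248, 0.662, 0.248, 0.663]
ft_force: [-1.0, -0.1, 6.6]
grip_width: 0.103
clock: 4.87
position: [0.4401, 0.0768, 0.1389]
ee_rot: [-0.247, 0.658, 0.248, 0.666]
ft_force: [2.3, 0.2, -0.8]
grip_width: 0.105
left -0.05 0.658 -0.0305
left 0 0.657 0.0195
left 0.05 0.656 0.0695
t 4.92 pos [0.4388 0.0768 0.1359] psi 0.717 tilt [0.007 0.004] q7 0.44 q1 -0.71 F [ 0.4  0.1 -1.7] g 0.098
go d(cm) [21.82 -5.73  6.41] turnz [ 0.874 -2.267] daz -0.14 dq7~±[ 1.02 -2.12]
right -0.05 0.5577 0.245
right 0 0.556 0.295
right 0.05 0.5543 0.345
t 4.92 pos [0.4388 0.0768 0.1359] psi 0.717 tilt [0.007 0.004] q7 0.44 q1 -0.71 F [ 0.4  0.1 -1.7] g 0.098
go d(cm) [11.72 21.82  6.41] turnz [ 0.889 -2.252] daz 0.31 dq7~±[ 0.57 -2.57]
```

View pics/g1.png

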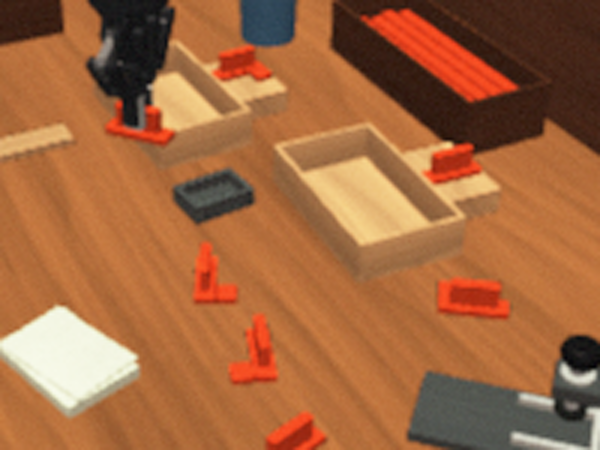

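```bash
python3 -m crank '[[1,[1.4,3.2,0],[0,0,0.1]],[1,[1.4,3.2,0],[0,0,0.1]],[1,[1.4,3.2,0],[0,0,0.1]],[1,[1.4,3.2,0],[0,0,0.1]],[1,[1.4,3.2,0],[0,0,0.1]],[1,[1.4,3.2,0],[0,0,0.1]],[1,[1.4,3.2,0],[0,0,0.1]],[1,[1.4,3.2,0],[0,0,0.1]],[1,[0.3,0.2,-2],[0,0,0.09]],[1,[0,0,-2],[0,0,0]],[1,[0,0,0],[0,0,0]]]'
python3 - <<'E'
from fit import *
go(.5546,.335,.0185,.035+np.pi/2)
a=shot("side");b=shot("top");save(a,"g2.png",crop=(180,100,320,205),s=4)
E
```

```text
clock: 5.83
position: [0.549, 0.3329, 0.0866]
ee_rot: [-0.509, 0.493, 0.509, 0.488]
ft_force: [-1.0, -0.2, -1.3]
grip_width: 0.099
t 5.83 pos [0.549  0.3329 0.0866] psi 1.608 tilt [-0.006 -0.005] q7 1.08 q1 -0.79 F [-1.  -0.2 -1.3] g 0.099
go d(cm) [ 0.56  0.21 -6.81] turnz [-2.00e-03  3.14e+00] daz -0.00 dq7~±[-0.    3.14]
```

View pics/g2.png

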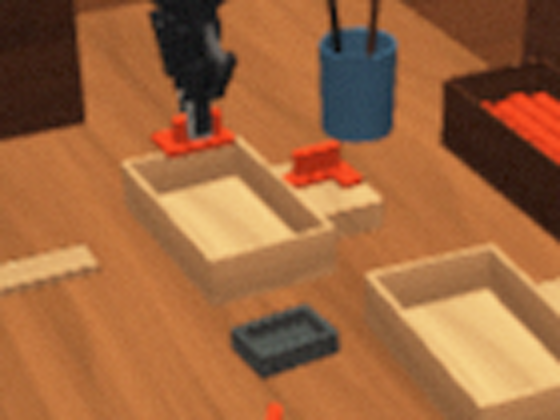

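```bash
python3 -m crank '[[1,[0.3,0,-2],[0,0,0]],[1,[0,0,-2],[0,0,0]],[1,[0,0,-1],[0,0,0]],[1,[0,0,0],[0,0,0]],[1,[0,0,0],[0,0,0]],[1,[0,0,0],[0,0,0]]]'
python3 - <<'E'
from fit import *
go(.5546,.335,.0185,.035+np.pi/2)
E
```

```text
clock: 6.43
position: [0.5552, 0.3345, 0.0431]
ee_rot: [0.509, -0.49, -0.509, -0.492]
ft_force: [-1.0, 0.4, -0.0]
grip_width: 0.101
t 6.43 pos [0.5552 0.3345 0.0431] psi 1.607 tilt [0.002 0.001] q7 1.09 q1 -0.78 F [-1.   0.4 -0. ] g 0.101
go d(cm) [-0.06  0.05 -2.46] turnz [-1.000e-03  3.141e+00] daz 0.00 dq7~±[-0.    3.14]
```

```bash
python3 -m crank '[[1,[0,0,-1.4],[0,0,0]],[1,[0,0,-1.0],[0,0,0]],[1,[0,0,0],[0,0,0]],[1,[0,0,0],[0,0,0]],[0.7,[0,0,0],[0,0,0]],[0.7,[0,0,0],[0,0,0]],[0.7,[0,0,0],[0,0,0]],[0.7,[0,0,0],[0,0,0]]]'
python3 -m crank '[[0.7,[0,0,2],[0,0,0]],[0.7,[0,0,4],[0,0,0]],[0.5,[0,0,4],[0,0,0]],[0.4,[0,0,3],[0,0,0]],[0.4,[0,0,0],[0,0,0]],[0.4,[0,0,0],[0,0,0]]]'
python3 scan.py B,left,.4745,-.012 C,right,.456,-.123 D,left,.437,-.249 E,right,.6765,-.145
```

```text
clock: 7.1
position: [0.5544, 0.3341, 0.0173]
ee_rot: [-0.509, 0.491, 0.509, 0.491]
ft_force: [0.7, -0.5, 0.3]
grip_width: 0.298
clock: 7.6
position: [0.5554, 0.3348, 0.1497]
ee_rot: [0.509, -0.489, -0.509, -0.492]
ft_force: [-0.8, -0.9, -0.3]
grip_width: 0.604
B left [ 0.4745 -0.0117  4.2605] 0.141
t 7.70 pos [0.5539 0.334  0.1465] psi 1.607 tilt [-0.001 -0.   ] q7 1.07 q1 -0.79 F [ 0.2 -0.2 -0.7] g 0.599
go d(cm) [ -8.85 -34.13 -13.55] turnz [ 1.083 -2.059] daz -0.56 dq7~±[ 1.64 -1.5 ]
C right [ 0.4565 -0.123   4.3825] 0.124
t 7.70 pos [0.5539 0.334  0.1465] psi 1.607 tilt [-0.001 -0.   ] q7 1.07 q1 -0.79 F [ 0.2 -0.2 -0.7] g 0.599
go d(cm) [ -8.8  -46.01 -13.55] turnz [ 1.205 -1.937] daz -0.81 dq7~±[ 2.01 -1.13]
D left [ 0.4376 -0.2486  3.4376] 0.124
t 7.70 pos [0.5539 0.334  0.1465] psi 1.607 tilt [-0.001 -0.   ] q7 1.07 q1 -0.79 F [ 0.2 -0.2 -0.7] g 0.599
go d(cm) [-11.92 -57.3  -13.55] turnz [ 0.26  -2.882] daz -1.05 dq7~±[ 1.3  -1.84]
E right [ 0.6763 -0.1448  2.5365] 0.126
t 7.70 pos [0.5539 0.334  0.1465] psi 1.607 tilt [-0.001 -0.   ] q7 1.07 q1 -0.79 F [ 0.2 -0.2 -0.7] g 0.599
go d(cm) [ 11.67 -48.7  -13.55] turnz [-0.641  2.5  ] daz -0.77 dq7~±[0.13 3.27]
```

```bash
python3 -m crank '[[0.4,[-0.55,-2.9,0],[0,0,-0.12]],[0.4,[-0.55,-2.9,0],[0,0,-0.12]],[0.4,[-0.55,-2.9,0],[0,0,-0.12]],[0.4,[-0.55,-2.9,0],[0,0,-0.12]],[0.4,[-0.55,-2.9,0],[0,0,-0.12]],[0.4,[-0.55,-2.9,0],[0,0,-0.12]],[0.4,[-0.55,-2.9,0],[0,0,-0.12]],[0.4,[-0.55,-2.9,0],[0,0,-0.12]],[0.4,[-0.55,-2.9,0],[0,0,-0.12]],[0.4,[-0.55,-2.9,0],[0,0,-0.12]],[0.4,[-0.55,-2.9,0],[0,0,-0.12]],[0.4,[-0.55,-2.9,0],[0,0,-0.12]]]'
python3 -m crank '[[0.4,[-0.55,-2.9,-1],[0,0,-0.12]],[0.4,[-0.55,-2.9,-2],[0,0,-0.12]],[0.4,[-0.55,-2.9,-2],[0,0,-0.12]],[0.4,[-0.55,-2.5,-2],[0,0,-0.12]],[0.4,[0,0,-2],[0,0,-0.017]],[0.4,[0,0,0],[0,0,0]],[0.4,[0,0,0],[0,0,0]],[0.4,[0,0,0],[0,0,0]]]'
python3 - <<'E'
from fit import *
p=(.4565,-.1228,4.380); r=rib(p,"right"); go(r[0],r[1],.0125,p[2]+np.pi/2)
E
```

```text
clock: 8.7
position: [0.487, -0.0152, 0.146]
ee_rot: [-0.057, 0.706, 0.057, 0.704]
ft_force: [0.6, -0.4, 0.7]
grip_width: 0.603
clock: 9.37
position: [0.4667, -0.1252, 0.0577]
ee_rot: [0.115, 0.698, -0.115, 0.698]
ft_force: [0.4, 0.6, 0.0]
grip_width: 0.602
t 9.37 pos [ 0.4667 -0.1252  0.0577] psi -0.328 tilt [-0. -0.] q7 0.02 q1 -0.48 F [0.4 0.6 0. ] g 0.602
go d(cm) [-0.07 -0.09 -4.52] turnz [-0.005  3.137] daz -0.00 dq7~±[-0.    3.14]
```

```bash
python3 -m crank '[[0.4,[-0.07,-0.09,-3],[0,0,0]],[0.4,[0,0,-1.5],[0,0,0]],[0.4,[0,0,0],[0,0,0]],[1,[0,0,0],[0,0,0]],[1,[0,0,0],[0,0,0]],[1,[0,0,0],[0,0,0]],[1,[0,0,0],[0,0,0]],[1,[0,0,0],[0,0,0]],[1,[0,0,0],[0,0,0]],[1,[0,0,0],[0,0,0]],[1,[0,0,3],[0,0,0]],[1,[0,0,4],[0,0,0]]]'
python3 -m crank '[[1,[0.57,2.3,3],[0,0,0.12]],[1,[0.57,2.3,0],[0,0,0.12]],[1,[0.57,2.3,0],[0,0,0.12]],[1,[0.57,2.3,0],[0,0,0.12]],[1,[0.57,2.3,0],[0,0,0.12]],[1,[0.57,2.3,0],[0,0,0.12]],[1,[0.57,2.3,0],[0,0,0.12]],[1,[0.57,2.3,0],[0,0,0.12]],[1,[0.57,2.3,0],[0,0,0.12]],[1,[0.57,2.3,0],[0,0,0.12]],[1,[0.57,2.3,0],[0,0,0.12]],[1,[0.57,2.3,0],[0,0,0.12]]]'
python3 -m crank '[[1,[0.57,2.3,0],[0,0,0.12]],[1,[0.57,2.3,0],[0,0,0.12]],[1,[0.57,2.3,0],[0,0,0.12]],[1,[0.57,2.3,0],[0,0,0.12]],[1,[0,0.3,-1],[0,0,0.016]],[1,[0,0,-1.5],[0,0,0]],[1,[0,0,0],[0,0,0]],[1,[0,0,0],[0,0,0]]]'
python3 - <<'E'
from fit import *
go(.5577,.245,.0185,.035+np.pi/2)
E
```

```text
clock: 10.37
position: [0.4638, -0.1267, 0.0817]
ee_rot: [0.116, 0.699, -0.117, 0.696]
ft_force: [0.9, -0.1, -0.4]
grip_width: 0.1
clock: 11.37
position: [0.5345, 0.1505, 0.1133]
ee_rot: [-0.374, 0.599, 0.374, 0.6]
ft_force: [0.7, 0.2, -0.3]
grip_width: 0.099
clock: 12.03
position: [0.5566, 0.2436, 0.0873]
ee_rot: [0.508, -0.492, -0.508, -0.491]
ft_force: [0.5, -0.5, -0.4]
grip_width: 0.097
t 12.03 pos [0.5566 0.2436 0.0873] psi 1.605 tilt [-0.001 -0.001] q7 1.21 q1 -0.71 F [ 0.5 -0.5 -0.4] g 0.097
go d(cm) [ 0.11  0.14 -6.88] turnz [ 1.000e-03 -3.141e+00] daz 0.00 dq7~±[-0.   -3.14]
```

```bash
python3 -m crank '[[1,[0.11,0.14,-2.5],[0,0,0]],[1,[0,0,-2.5],[0,0,0]],[1,[0,0,-1.3],[0,0,0]],[1,[0,0,-0.6],[0,0,0]],[1,[0,0,0],[0,0,0]],[1,[0,0,0],[0,0,0]],[0.7,[0,0,0],[0,0,0]],[0.7,[0,0,0],[0,0,0]],[0.7,[0,0,0],[0,0,0]],[0.7,[0,0,0],[0,0,0]]]'
python3 -m crank '[[0.7,[0,0,2],[0,0,0]],[0.7,[0,0,4],[0,0,0]],[0.5,[0,0,4],[0,0,0]],[0.4,[0,0,3],[0,0,0]],[0.4,[0,0,0],[0,0,0]]]'
python3 scan.py B,left,.4745,-.012 D,left,.437,-.249 E,right,.6765,-.145
```

```text
clock: 12.87
position: [0.5582, 0.2457, 0.0187]
ee_rot: [0.509, -0.491, -0.509, -0.491]
ft_force: [-0.4, -0.5, -0.4]
grip_width: 0.301
clock: 13.28
position: [0.5612, 0.2469, 0.1557]
ee_rot: [0.51, -0.488, -0.508, -0.495]
ft_force: [1.2, 0.7, 0.3]
grip_width: 0.599
B left [ 0.4747 -0.0116  4.251 ] 0.131
t 13.38 pos [0.5587 0.246  0.1498] psi 1.606 tilt [0.002 0.002] q7 1.20 q1 -0.72 F [ 0.  -0.4 -1.2] g 0.599
go d(cm) [ -9.29 -25.31 -13.88] turnz [ 1.074 -2.067] daz -0.43 dq7~±[ 1.5  -1.64]
D left [ 0.4376 -0.2486  3.4375] 0.12
t 13.38 pos [0.5587 0.246  0.1498] psi 1.606 tilt [0.002 0.002] q7 1.20 q1 -0.72 F [ 0.  -0.4 -1.2] g 0.599
go d(cm) [-12.39 -48.5  -13.88] turnz [ 0.261 -2.881] daz -0.92 dq7~±[ 1.18 -1.96]
E right [ 0.6765 -0.1446  2.5332] 0.119
t 13.38 pos [0.5587 0.246  0.1498] psi 1.606 tilt [0.002 0.002] q7 1.20 q1 -0.72 F [ 0.  -0.4 -1.2] g 0.599
go d(cm) [ 11.21 -39.88 -13.88] turnz [-0.644  2.498] daz -0.64 dq7~±[-0.    3.14]
```

```bash
python3 -m crank '[[0.4,[0.8,-2.85,0],[0,0,-0.046]],[0.4,[0.8,-2.85,0],[0,0,-0.046]],[0.4,[0.8,-2.85,0],[0,0,-0.046]],[0.4,[0.8,-2.85,0],[0,0,-0.046]],[0.4,[0.8,-2.85,0],[0,0,-0.046]],[0.4,[0.8,-2.85,0],[0,0,-0.046]],[0.4,[0.8,-2.85,0],[0,0,-0.046]],[0.4,[0.8,-2.85,0],[0,0,-0.046]],[0.4,[0.8,-2.85,0],[0,0,-0.046]],[0.4,[0.8,-2.85,0],[0,0,-0.046]],[0.4,[0.8,-2.85,0],[0,0,-0.046]],[0.4,[0.8,-2.85,0],[0,0,-0.046]]]'
python3 -m crank '[[0.4,[0.8,-2.85,-1],[0,0,-0.046]],[0.4,[0.8,-2.83,-2],[0,0,-0.046]],[0.4,[0,0,-3],[0,0,0]],[0.4,[0,0,-3],[0,0,0]],[0.4,[0,0,0],[0,0,0]],[0.4,[0,0,0],[0,0,0]],[0.4,[0,0,0],[0,0,0]]]'
python3 - <<'E'
from fit import *
p=(.6765,-.1446,2.534); r=rib(p,"right"); go(r[0],r[1],.0125,p[2]+np.pi/2)
E
```

```text
clock: 14.38
position: [0.6534, -0.0976, 0.1465]
ee_rot: [-0.354, 0.612, 0.355, 0.611]
ft_force: [-0.2, 1.0, -0.1]
grip_width: 0.601
clock: 14.97
position: [0.6704, -0.153, 0.0593]
ee_rot: [-0.327, 0.627, 0.327, 0.627]
ft_force: [0.6, -0.1, 1.4]
grip_width: 0.596
t 14.97 pos [ 0.6704 -0.153   0.0593] psi 0.962 tilt [ 0. -0.] q7 1.34 q1 -0.19 F [ 0.6 -0.1  1.4] g 0.596
go d(cm) [ 0.04  0.02 -4.68] turnz [ 1.000e-03 -3.141e+00] daz 0.00 dq7~±[ 0.   -3.14]
```

```bash
python3 -m crank '[[0.4,[0.04,0.02,-3],[0,0,0]],[0.4,[0,0,-1.7],[0,0,0]],[0.4,[0,0,0],[0,0,0]],[1,[0,0,0],[0,0,0]],[1,[0,0,0],[0,0,0]],[1,[0,0,0],[0,0,0]],[1,[0,0,0],[0,0,0]],[1,[0,0,0],[0,0,0]],[1,[0,0,0],[0,0,0]],[1,[0,0,0],[0,0,0]],[1,[0,0,3],[0,0,0]],[1,[0,0,4],[0,0,0]]]'
python3 -m crank '[[1,[0,0,4],[0,0,0]],[1,[-0.8,2.9,2],[0,0,0.043]],[1,[-0.8,2.9,0],[0,0,0.043]],[1,[-0.8,2.9,0],[0,0,0.043]],[1,[-0.8,2.9,0],[0,0,0.043]],[1,[-0.8,2.9,0],[0,0,0.043]],[1,[-0.8,2.9,0],[0,0,0.043]],[1,[-0.8,2.9,0],[0,0,0.043]],[1,[-0.8,2.9,0],[0,0,0.043]],[1,[-0.8,2.9,0],[0,0,0.043]],[1,[-0.8,2.9,0],[0,0,0.043]],[1,[-0.8,2.9,0],[0,0,0.043]]]'
python3 -m crank '[[1,[-0.8,2.9,0],[0,0,0.043]],[1,[-0.8,2.9,0],[0,0,0.043]],[1,[-0.8,2.9,-1],[0,0,0.043]],[1,[-0.3,3.3,-3],[0,0,0.043]],[1,[0,0,-2],[0,0,0]],[1,[0,0,0],[0,0,0]],[1,[0,0,0],[0,0,0]],[1,[0,0,0],[0,0,0]]]'
python3 - <<'E'
from fit import *
go(.5563,.287,.0185,.035+np.pi/2)
E
```

```text
clock: 15.97
position: [0.6683, -0.1523, 0.0794]
ee_rot: [-0.326, 0.629, 0.328, 0.625]
ft_force: [0.4, 0.2, 0.7]
grip_width: 0.1
clock: 16.97
position: [0.5821, 0.1673, 0.1423]
ee_rot: [-0.466, 0.532, 0.465, 0.533]
ft_force: [1.0, -0.4, -1.1]
grip_width: 0.099
clock: 17.63
position: [0.5569, 0.2827, 0.0852]
ee_rot: [0.509, -0.491, -0.508, -0.492]
ft_force: [0.4, 0.2, -0.0]
grip_width: 0.1
t 17.63 pos [0.5569 0.2827 0.0852] psi 1.605 tilt [0.002 0.   ] q7 1.16 q1 -0.76 F [ 0.4  0.2 -0. ] g 0.100
go d(cm) [-0.06  0.43 -6.67] turnz [ 1.000e-03 -3.141e+00] daz 0.01 dq7~±[-0.01 -3.15]
```

```bash
python3 -m crank '[[1,[-0.06,0.43,-2],[0,0,0]],[1,[0,0,-2.5],[0,0,0]],[1,[0,0,-1.5],[0,0,0]],[1,[0,0,-0.7],[0,0,0]],[1,[0,0,0],[0,0,0]],[1,[0,0,0],[0,0,0]],[0.72,[0,0,0],[0,0,0]],[0.72,[0,0,0],[0,0,0]],[0.72,[0,0,0],[0,0,0]],[0.72,[0,0,0],[0,0,0]]]'
python3 -m crank '[[0.72,[0,0,2],[0,0,0]],[0.72,[0,0,4],[0,0,0]],[0.5,[0,0,4],[0,0,0]],[0.4,[0,0,3],[0,0,0]],[0.4,[0,0,0],[0,0,0]]]'
python3 scan.py B,left,.4745,-.012 D,left,.437,-.249
```

```text
clock: 18.47
position: [0.5553, 0.2881, 0.0168]
ee_rot: [0.509, -0.491, -0.509, -0.491]
ft_force: [-0.2, -0.1, 0.5]
grip_width: 0.278
clock: 18.88
position: [0.5582, 0.2896, 0.1539]
ee_rot: [0.51, -0.487, -0.508, -0.495]
ft_force: [0.6, -0.2, 0.1]
grip_width: 0.603
B left [ 0.5067 -0.0196  4.1942] 0.129
t 18.98 pos [0.5556 0.2885 0.1478] psi 1.607 tilt [0.002 0.002] q7 1.14 q1 -0.78 F [ 0.2  0.8 -1. ] g 0.601
go d(cm) [ -5.76 -30.31 -13.68] turnz [ 1.016 -2.125] daz -0.51 dq7~±[ 1.52 -1.62]
D left [ 0.4377 -0.2486  3.4373] 0.108
t 18.98 pos [0.5556 0.2885 0.1478] psi 1.607 tilt [0.002 0.002] q7 1.14 q1 -0.78 F [ 0.2  0.8 -1. ] g 0.601
go d(cm) [-12.09 -52.75 -13.68] turnz [ 0.26  -2.882] daz -0.98 dq7~±[ 1.24 -1.9 ]
```

B has been knocked to (0.507, -0.020), so I'll go to that position.

```bash
python3 -m crank '[[0.4,[-0.32,-1.69,0],[0,0,-0.118]],[0.4,[-0.32,-1.69,0],[0,0,-0.118]],[0.4,[-0.32,-1.69,0],[0,0,-0.118]],[0.4,[-0.32,-1.69,0],[0,0,-0.118]],[0.4,[-0.32,-1.69,0],[0,0,-0.118]],[0.4,[-0.32,-1.69,0],[0,0,-0.118]],[0.4,[-0.32,-1.69,0],[0,0,-0.118]],[0.4,[-0.32,-1.69,0],[0,0,-0.118]],[0.4,[-0.32,-1.69,0],[0,0,-0.118]],[0.4,[-0.32,-1.69,0],[0,0,-0.118]],[0.4,[-0.32,-1.69,0],[0,0,-0.118]],[0.4,[-0.32,-1.69,0],[0,0,-0.118]]]'
python3 -m crank '[[0.4,[-0.32,-1.69,0],[0,0,-0.118]],[0.4,[-0.32,-1.69,0],[0,0,-0.118]],[0.4,[-0.32,-1.69,-1],[0,0,-0.118]],[0.4,[-0.32,-1.69,-2],[0,0,-0.118]],[0.4,[-0.32,-1.69,-2],[0,0,-0.118]],[0.4,[-0.32,-1.58,-2],[0,0,-0.118]],[0.4,[0,0,-2],[0,0,0]],[0.4,[0,0,0],[0,0,0]],[0.4,[0,0,0],[0,0,0]],[0.4,[0,0,0],[0,0,0]]]'
python3 - <<'E'
from fit import *
p=(.5067,-.0196,4.194); r=rib(p,"left"); go(r[0],r[1],.0125,p[2]+np.pi/2)
E
```

```text
clock: 19.98
position: [0.5154, 0.0843, 0.1448]
ee_rot: [-0.066, 0.705, 0.065, 0.703]
ft_force: [0.7, -0.8, 0.4]
grip_width: 0.6
clock: 20.82
position: [0.4976, -0.0146, 0.0567]
ee_rot: [0.18, 0.684, -0.18, 0.684]
ft_force: [0.2, 0.7, -0.4]
grip_width: 0.598
t 20.82 pos [ 0.4976 -0.0146  0.0567] psi -0.516 tilt [-0. -0.] q7 -0.38 q1 -0.69 F [ 0.2  0.7 -0.4] g 0.598
go d(cm) [ 0.05 -0.01 -4.42] turnz [-3.000e-03  3.139e+00] daz -0.00 dq7~±[-0.    3.14]
```

```bash
python3 -m crank '[[0.4,[0.05,0,-3],[0,0,0]],[0.4,[0,0,-1.4],[0,0,0]],[0.4,[0,0,0],[0,0,0]],[1,[0,0,0],[0,0,0]],[1,[0,0,0],[0,0,0]],[1,[0,0,0],[0,0,0]],[1,[0,0,0],[0,0,0]],[1,[0,0,0],[0,0,0]],[1,[0,0,0],[0,0,0]],[1,[0,0,0],[0,0,0]],[1,[0,0,3],[0,0,0]],[1,[0,0,4],[0,0,0]]]'
python3 -m crank '[[1,[0,0,4],[0,0,0]],[1,[1.75,1,0],[0,0,-0.115]],[1,[1.75,1,0],[0,0,-0.115]],[1,[1.75,1,0],[0,0,-0.115]],[1,[1.75,1,0],[0,0,-0.115]],[1,[1.75,1,0],[0,0,-0.115]],[1,[1.75,1,0],[0,0,-0.115]],[1,[1.75,1,0],[0,0,-0.115]],[1,[1.75,1,-1],[0,0,-0.115]],[1,[1.8,0.95,-2],[0,0,-0.115]],[1,[0,0,-1],[0,0,0]],[1,[0,0,0],[0,0,0]]]'
python3 -m crank '[[1,[0,0,0],[0,0,0]],[1,[0,0,0],[0,0,0]]]'
python3 - <<'E'
from fit import *
go(.6559,.0745,.0185,.02+np.pi/2)
E
```

```text
clock: 21.82
position: [0.4958, -0.0153, 0.0814]
ee_rot: [0.18, 0.685, -0.182, 0.682]
ft_force: [1.5, 1.1, -0.0]
grip_width: 0.099
clock: 22.82
position: [0.6547, 0.0751, 0.0797]
ee_rot: [0.493, 0.506, -0.496, 0.505]
ft_force: [-0.8, -0.4, -0.2]
grip_width: 0.103
clock: 22.98
position: [0.6559, 0.0736, 0.0837]
ee_rot: [0.496, 0.504, -0.495, 0.505]
ft_force: [-0.2, -0.1, 0.1]
grip_width: 0.099
t 22.98 pos [0.6559 0.0736 0.0837] psi -1.552 tilt [0.001 0.   ] q7 -1.39 q1 -0.75 F [-0.2 -0.1  0.1] g 0.099
go d(cm) [ 0.    0.09 -6.52] turnz [ 1.000e-03 -3.141e+00] daz 0.00 dq7~±[-0.   -3.14]
```

```bash
python3 -m crank '[[1,[0,0.09,-2],[0,0,0]],[1,[0,0,-2.5],[0,0,0]],[1,[0,0,-1.4],[0,0,0]],[1,[0,0,-0.6],[0,0,0]],[1,[0,0,0],[0,0,0]],[1,[0,0,0],[0,0,0]],[0.7,[0,0,0],[0,0,0]],[0.7,[0,0,0],[0,0,0]],[0.7,[0,0,0],[0,0,0]],[0.7,[0,0,0],[0,0,0]]]'
python3 -m crank '[[0.7,[0,0,2],[0,0,0]],[0.7,[0,0,4],[0,0,0]],[0.5,[0,0,4],[0,0,0]],[0.4,[0,0,3],[0,0,0]],[0.4,[0,0,0],[0,0,0]]]'
python3 scan.py D,left,.437,-.249
```

```text
clock: 23.82
position: [0.6559, 0.0754, 0.0176]
ee_rot: [0.495, 0.505, -0.495, 0.505]
ft_force: [0.2, -0.4, 0.5]
grip_width: 0.298
clock: 24.23
position: [0.659, 0.0749, 0.1545]
ee_rot: [0.498, 0.503, -0.493, 0.507]
ft_force: [0.9, 0.0, -0.3]
grip_width: 0.599
D left [ 0.4376 -0.2486  3.4376] 0.11
t 24.33 pos [0.6566 0.0755 0.1487] psi -1.552 tilt [0.002 0.001] q7 -1.42 q1 -0.77 F [ 0.1  0.8 -0.3] g 0.602
go d(cm) [-22.18 -31.45 -13.77] turnz [ 0.277 -2.865] daz -0.62 dq7~±[ 0.89 -2.25]
```

```bash
python3 -m crank '[[0.4,[-1.7,-2.42,0],[0,0,0.0213]],[0.4,[-1.7,-2.42,0],[0,0,0.0213]],[0.4,[-1.7,-2.42,0],[0,0,0.0213]],[0.4,[-1.7,-2.42,0],[0,0,0.0213]],[0.4,[-1.7,-2.42,0],[0,0,0.0213]],[0.4,[-1.7,-2.42,0],[0,0,0.0213]],[0.4,[-1.7,-2.42,0],[0,0,0.0213]],[0.4,[-1.7,-2.42,0],[0,0,0.0213]],[0.4,[-1.7,-2.42,0],[0,0,0.0213]],[0.4,[-1.7,-2.42,0],[0,0,0.0213]],[0.4,[-1.7,-2.42,-1],[0,0,0.0213]],[0.4,[-1.7,-2.42,-2],[0,0,0.0213]]]'
python3 -m crank '[[0.4,[-1.78,-2.41,-2],[0,0,0.0213]],[0.4,[0,0,-2],[0,0,0]],[0.4,[0,0,-2],[0,0,0]],[0.4,[0,0,0],[0,0,0]],[0.4,[0,0,0],[0,0,0]],[0.4,[0,0,0],[0,0,0]]]'
python3 - <<'E'
from fit import *
p=(.4376,-.2486,3.4376); r=rib(p,"left"); go(r[0],r[1],.0125,p[2]+np.pi/2)
E
```

```text
clock: 25.33
position: [0.4516, -0.2159, 0.1176]
ee_rot: [0.427, 0.564, -0.426, 0.565]
ft_force: [1.0, 0.8, -0.1]
grip_width: 0.603
clock: 25.83
position: [0.4342, -0.2391, 0.0578]
ee_rot: [0.421, 0.568, -0.421, 0.568]
ft_force: [0.4, -0.2, 0.4]
grip_width: 0.598
t 25.83 pos [ 0.4342 -0.2391  0.0578] psi -1.275 tilt [-0.    -0.001] q7 -0.57 q1 -0.41 F [ 0.4 -0.2  0.4] g 0.598
go d(cm) [ 0.05  0.01 -4.53] turnz [ 0.    -3.142] daz 0.00 dq7~±[-0.   -3.14]
```

```bash
python3 -m crank '[[0.4,[0.05,0,-3],[0,0,0]],[0.4,[0,0,-1.5],[0,0,0]],[0.4,[0,0,0],[0,0,0]],[1,[0,0,0],[0,0,0]],[1,[0,0,0],[0,0,0]],[1,[0,0,0],[0,0,0]],[1,[0,0,0],[0,0,0]],[1,[0,0,0],[0,0,0]],[1,[0,0,0],[0,0,0]],[1,[0,0,0],[0,0,0]],[1,[0,0,3],[0,0,0]],[1,[0,0,4],[0,0,0]]]'
python3 -m crank '[[1,[0,0,4],[0,0,0]],[1,[2.23,2.24,0],[0,0,-0.0277]],[1,[2.23,2.24,0],[0,0,-0.0277]],[1,[2.23,2.24,0],[0,0,-0.0277]],[1,[2.23,2.24,0],[0,0,-0.0277]],[1,[2.23,2.24,0],[0,0,-0.0277]],[1,[2.23,2.24,0],[0,0,-0.0277]],[1,[2.23,2.24,0],[0,0,-0.0277]],[1,[2.23,2.24,0],[0,0,-0.0277]],[1,[2.23,2.24,0],[0,0,-0.0277]],[1,[2.23,2.2,-1],[0,0,-0.0277]],[1,[0,0,-2],[0,0,0]]]'
python3 -m crank '[[1,[0,0,-1],[0,0,0]],[1,[0,0,0],[0,0,0]],[1,[0,0,0],[0,0,0]],[1,[0,0,0],[0,0,0]]]'
python3 - <<'E'
from fit import *
go(.6577,-.0155,.0185,.02+np.pi/2)
E
```

```text
clock: 26.83
position: [0.4328, -0.2386, 0.0818]
ee_rot: [0.42, 0.57, -0.422, 0.567]
ft_force: [1.4, 0.5, -0.1]
grip_width: 0.101
clock: 27.83
position: [0.6627, -0.0084, 0.0942]
ee_rot: [0.496, 0.505, -0.492, 0.507]
ft_force: [0.7, 1.3, -1.0]
grip_width: 0.101
clock: 28.17
position: [0.6577, -0.0167, 0.0839]
ee_rot: [0.496, 0.504, -0.495, 0.505]
ft_force: [0.1, -0.4, 0.3]
grip_width: 0.101
t 28.17 pos [ 0.6577 -0.0167  0.0839] psi -1.554 tilt [ 0.001 -0.   ] q7 -1.23 q1 -0.64 F [ 0.1 -0.4  0.3] g 0.101
go d(cm) [ 0.    0.12 -6.54] turnz [ 3.000e-03 -3.139e+00] daz 0.00 dq7~±[ 0.   -3.14]
```

```bash
python3 -m crank '[[1,[0,0.12,-2],[0,0,0]],[1,[0,0,-2.5],[0,0,0]],[1,[0,0,-1.4],[0,0,0]],[1,[0,0,-0.6],[0,0,0]],[1,[0,0,0],[0,0,0]],[1,[0,0,0],[0,0,0]],[0.7,[0,0,0],[0,0,0]],[0.7,[0,0,0],[0,0,0]],[0.7,[0,0,0],[0,0,0]],[0.7,[0,0,0],[0,0,0]]]'
python3 -m crank '[[0.7,[0,0,2],[0,0,0]],[0.7,[0,0,4],[0,0,0]],[0.4,[-2,0,4],[0,0,0]],[0.3,[-3,0,3],[0,0,0]],[0.3,[-4,0,0],[0,0,0]],[0.3,[-4,0,0],[0,0,0]],[0.3,[-4,0,0],[0,0,0]],[0.3,[0,0,0],[0,0,0]]]'
python3 - <<'E'
from fit import *
state()
a=shot("top");b=shot("side");np.savez("c1.npz",a=a["frame"],b=b["frame"])
for n in("tag","pad","stamp","plunger_top"):
  for c in(a,b):
    for r in mark_of(n,c)[:2]: print(n,round(r["conf"],2),w(c,r["location"]).round(3))
T=a["frame"][85:245,110:400,::-1]
cv2.imwrite("pics/t2.png",cv2.resize(T,(800,441),interpolation=cv2.INTER_CUBIC))
A=a["frame"][195:245,125:175,::-1];B=b["frame"][155:185,160:215,::-1];C=a["frame"][110:220,300:400,::-1];D=b["frame"][220:350,270:410,::-1]
r=lambda i,w_,h_:cv2.resize(i,(w_,h_),interpolation=cv2.INTER_CUBIC)
cv2.imwrite("pics/z2.png",np.vstack([np.hstack([r(A,300,300),r(B,500,273+27)]),np.hstack([r(C,300,300),r(D,500,300)])]))
E
```

```text
clock: 29.0
position: [0.6577, -0.0143, 0.0176]
ee_rot: [0.495, 0.505, -0.495, 0.505]
ft_force: [0.3, -0.7, -0.3]
grip_width: 0.299
clock: 29.67
position: [0.4857, -0.0131, 0.1433]
ee_rot: [0.496, 0.508, -0.494, 0.502]
ft_force: [0.3, 0.1, 0.5]
grip_width: 0.699
t 29.67 pos [ 0.4857 -0.0131  0.1433] psi -1.551 tilt [-0.004  0.009] q7 -1.46 q1 -1.06 F [0.3 0.1 0.5] g 0.699
tag 0.73 [0.374 0.307 0.003]
tag 0.79 [0.382 0.31  0.004]
pad 0.66 [ 0.445 -0.386  0.004]
pad 0.52 [0.552 0.296 0.01 ]
pad 0.59 [ 0.442 -0.385  0.005]
stamp 0.74 [ 0.601 -0.293 -0.002]
stamp 0.75 [ 0.601 -0.287  0.002]
plunger_top 0.66 [ 0.637 -0.323  0.103]
plunger_top 0.52 [ 0.643 -0.324  0.103]
```

View pics/t2.png

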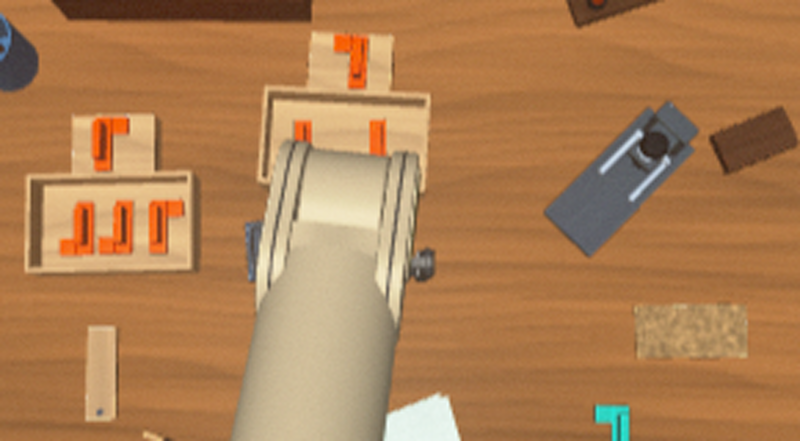

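View pics/z2.png

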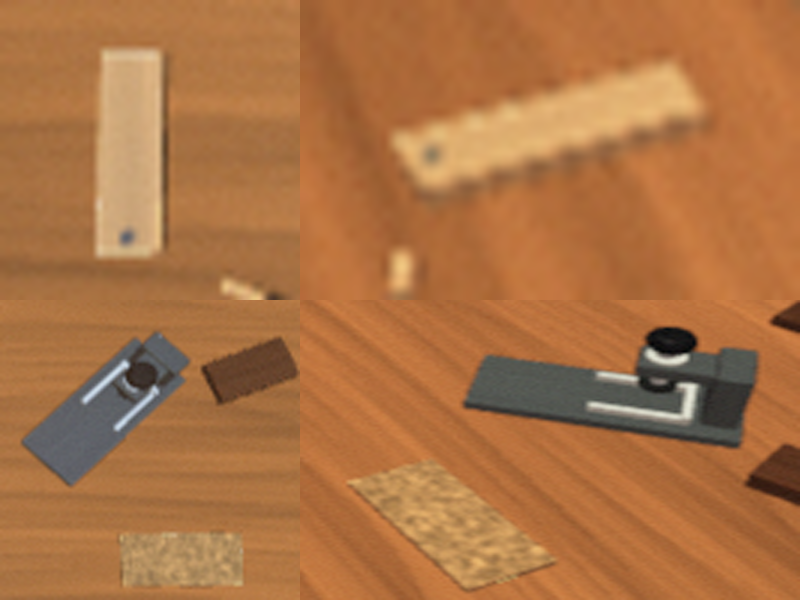

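Right bin: three right-hand brackets lie flat and separate. Left bin: both left-hand brackets are partly hidden by the arm, so I'll check them later. The tag hasn't moved. Next I'll measure the tag, stamp and pad precisely from this stored pair.

```bash
cat > st.py <<'E'
from fit import *
from sklearn import x if False else None
E
cat > st.py <<'E'
from fit import *
a=shot("top");b=shot("side");ST=(.602,-.290)
def hsv(c): return cv2.split(cv2.cvtColor(c["frame"],cv2.COLOR_RGB2HSV))
def region(c,P,r):
    u=pix(c,P); m=np.zeros(c["frame"].shape[:2],np.uint8); cv2.circle(m,tuple(int(v) for v in u),r,1,-1); return m
def lines(c,m,z,amin=6):
    n,l,s,_=cv2.connectedComponentsWithStats(m)
    for i in range(1,n):
        if s[i,4]<amin: continue
        yx=np.argwhere(l==i); W=np.array([ray(c,(u,v),z)[:2] for v,u in yx])
        mu=W.mean(0);e,V=np.linalg.eigh(np.cov(W.T)); d=V[:,1]*np.sign(V[0,1]); t=(W-mu)@d
        print("  n",s[i,4],"c",mu.round(4),"ang",np.arctan2(d[1],d[0]).round(3),"len",np.ptp(t).round(3),"wid",np.ptp((W-mu)@V[:,0]).round(4),"cs",yx.mean(0)[::-1].round(1))
for n,c in(("top",a),("side",b)):
    H,S,V=hsv(c)
    print(n,"rails"); lines(c,((V>140)&(S<70)).astype(np.uint8)&region(c,[ST[0],ST[1],.02],60),.019)
    def quad(m,z,nm):
        cs,_=cv2.findContours(m,cv2.RETR_EXTERNAL,cv2.CHAIN_APPROX_NONE); k=max(cs,key=cv2.contourArea)
        W=np.array([ray(c,p[0]+0.,z)[:2] for p in k],np.float32)*1000; r=cv2.minAreaRect(W)
        print(n,nm,np.round(r[0],1),np.round(r[1],1),round(r[2],1))
    # tag: bright, low sat wood
    lm=((S<150)&(V>150)&(H<30)).astype(np.uint8)&region(c,[.377,.307,.01],30); quad(lm,.01,"tag")
    lm=((S<150)&(V>90)&(H>11)&(H<30)).astype(np.uint8)&region(c,[.442,-.386,.006],40); quad(cv2.morphologyEx(lm,cv2.MORPH_CLOSE,np.ones((5,5))),.006,"pad")
    bed=((S<90)&(V<140)).astype(np.uint8)&region(c,[ST[0]-.02,ST[1]+.02,.012],60); quad(bed,.012,"bed")
E
python3 st.py
```

```text
top rails
  n 50 c [ 0.6501 -0.3025] ang -0.76 len 0.068 wid 0.0092 cs [334.5 139.6]
  n 6 c [ 0.642 -0.331] ang 1.055 len 0.012 wid 0.0032 cs [343.3 142.2]
  n 58 c [ 0.6185 -0.3368] ang -0.75 len 0.068 wid 0.0091 cs [345.2 149.3]
top tag [379.2 307.6] [110.6  38.1] 0.8
top pad [ 440.9 -386.2] [ 64.7 130.6] 2.3
top bed [ 623.8 -309.9] [ 75.8 201.6] 45.9
side rails
  n 45 c [ 0.6847 -0.2792] ang -0.871 len 0.028 wid 0.0208 cs [371.9 244.9]
  n 39 c [ 0.6365 -0.2877] ang -0.782 len 0.027 wid 0.0122 cs [358.3 252.9]
  n 161 c [ 0.6323 -0.3345] ang -0.149 len 0.083 wid 0.0475 cs [369.2 266.1]
side tag [380.1 302.3] [110.8  49.3] 1.4
side pad [ 441.4 -386.6] [ 62.  132.7] 1.9
side bed [ 645.7 -273.8] [169.3 178.9] 46.1
```

```bash
python3 -m crank '[[0.3,[-0.5,1.2,0],[0,0,0.117]],[0.3,[-0.5,1.2,0],[0,0,0.117]],[0.3,[-0.5,1.2,0],[0,0,0.117]],[0.3,[-0.5,1.2,0],[0,0,0.117]],[0.3,[-0.5,1.2,0],[0,0,0.117]],[0.3,[-0.5,1.2,0],[0,0,0.117]],[0.3,[-0.5,1.2,0],[0,0,0.117]],[0.3,[-0.5,1.2,0],[0,0,0.117]],[0.3,[-0.5,1.2,0],[0,0,0.117]],[0.3,[-0.5,1.2,0],[0,0,0.117]],[0.3,[-0.5,1.2,0],[0,0,0.117]],[0.3,[-0.5,1.2,0],[0,0,0.117]]]'
python3 -m crank '[[0.3,[-0.5,1.2,0],[0,0,0.117]],[0.3,[-0.5,1.2,0],[0,0,0.117]],[0.3,[-0.5,1.2,0],[0,0,0.117]],[0.3,[-0.5,1.2,0],[0,0,0.117]],[0.3,[-0.5,1.2,0],[0,0,0.117]],[0.3,[-0.5,1.2,0],[0,0,0.117]],[0.3,[-0.5,1.2,0],[0,0,0.117]],[0.3,[-0.5,1.2,0],[0,0,0.117]],[0.3,[-0.5,1.2,0],[0,0,0.117]],[0.3,[-0.5,1.2,0],[0,0,0.117]],[0.3,[-0.5,1.2,0],[0,0,0.117]],[0.3,[-0.5,1.2,0],[0,0,0.117]]]'
python3 -m crank '[[0.3,[-0.5,1.1,0],[0,0,0.117]],[0.3,[-0.5,1.1,0],[0,0,0.117]],[0.3,[-0.5,0.9,-1],[0,0,0.09]],[0.4,[0,0,-3],[0,0,0]],[0.4,[0,0,-3],[0,0,0]],[0.4,[0,0,0],[0,0,0]],[0.4,[0,0,0],[0,0,0]],[0.4,[0,0,0],[0,0,0]]]'
python3 - <<'E'
from fit import *
go(.347,.307,.001,.014+np.pi/2)
a=shot("top");b=shot("side")
for k,(x,y) in dict(A=(.5544,.3341),C=(.5582,.2457),E=(.5553,.2881)).items():
    s=-1 if k=="C" else 1
    for n,cs in(("top",[a]),("side",[b])):
        p,f=fitb(cs,"right",x,y+s*.01,z=.005); print(k,n,(rib(p,"right")-[x,y]).round(4),p.round(4),round(f,3))
for k,(x,y) in dict(B=(.6559,.0754),D=(.6577,-.0143)).items():
    p,f=fitb([a,b],"left",x,y-.01,z=.005); print(k,(rib(p,"left")-[x,y]).round(4),p.round(4),round(f,3))
E
```

```text
clock: 31.27
position: [0.4323, 0.13, 0.1446]
ee_rot: [0.051, 0.705, -0.051, 0.706]
ft_force: [0.4, 0.5, -0.3]
grip_width: 0.695
clock: 32.27
position: [0.3724, 0.2741, 0.1445]
ee_rot: [-0.417, 0.571, 0.417, 0.571]
ft_force: [0.7, -0.5, -1.0]
grip_width: 0.702
clock: 32.93
position: [0.3583, 0.3048, 0.0758]
ee_rot: [-0.502, 0.498, 0.502, 0.498]
ft_force: [0.3, -0.6, 0.6]
grip_width: 0.599
t 32.93 pos [0.3583 0.3048 0.0758] psi 1.579 tilt [0.    0.001] q7 0.90 q1 -1.43 F [ 0.3 -0.6  0.6] g 0.599
go d(cm) [-1.13  0.22 -7.48] turnz [ 0.006 -3.135] daz 0.02 dq7~±[-0.01 -3.15]
A top [-0.0011 -0.0011] [0.5528 0.343  3.1897] 0.218
A side [ 0.0014 -0.02  ] [0.5483 0.3075 5.4326] 0.395
C top [-0.004   0.0011] [0.555  0.2368 6.3723] 0.218
C side [-0.0009  0.0642] [ 0.5498  0.3032 -0.8355] 0.395
E top [-0.0001 -0.0016] [0.5547 0.2965 3.1878] 0.193
E side [0.0012 0.0224] [0.5492 0.3036 5.4677] 0.396
B [-0.0008 -0.0007] [0.6553 0.0647 3.1681] 0.214
D [-0.0003 -0.0006] [ 0.6576 -0.0249  3.1603] 0.296
```

```bash
python3 -m crank '[[0.4,[-1.1,0.22,-2],[0,0,0.006]],[0.4,[0,0,-2.5],[0,0,0]],[0.4,[0,0,-2],[0,0,0]],[0.4,[0,0,0],[0,0,0]],[0.4,[0,0,0],[0,0,0]],[0.4,[0,0,-0.6],[0,0,0]],[0.4,[0,0,-0.3],[0,0,0]],[0.4,[0,0,0],[0,0,0]],[0.4,[0,0,0],[0,0,0]]]'
python3 -m crank '[[1,[0,0,0],[0,0,0]],[1,[0,0,0],[0,0,0]],[1,[0,0,0],[0,0,0]],[1,[0,0,0],[0,0,0]],[1,[0,0,0],[0,0,0]],[1,[0,0,0],[0,0,0]]]' 60
python3 -m crank '[[1,[0,0,1],[0,0,0]],[1,[0,0,3],[0,0,0]],[1,[0,0,4],[0,0,0]],[1,[0,0,4],[0,0,0]],[1,[0,0,0],[0,0,0]],[1,[0,0,0],[0,0,0]],[1,[0,0,0],[0,0,0]]]'
python3 - <<'E'
from fit import *
state(); b=shot("side"); a=shot("top")
A=b["frame"][120:200,130:230,::-1];B=a["frame"][180:250,110:190,::-1]
r=lambda i,w_,h_:cv2.resize(i,(w_,h_),interpolation=cv2.INTER_CUBIC)
cv2.imwrite("pics/z3.png",np.hstack([r(A,400,320),r(B,366,320)]))
E
```

```text
clock: 33.78
position: [0.3467, 0.3071, 0.0011]
ee_rot: [-0.503, 0.496, 0.504, 0.497]
ft_force: [-0.1, -0.2, -0.4]
grip_width: 0.601
clock: 34.28
position: [0.3467, 0.3071, 0.0014]
ee_rot: [-0.503, 0.496, 0.504, 0.497]
ft_force: [-2.4, -2.8, 10.0]
grip_width: 0.4
clock: 34.87
position: [0.3463, 0.3068, 0.1208]
ee_rot: [-0.503, 0.496, 0.504, 0.496]
ft_force: [-0.4, -0.7, -1.2]
grip_width: 0.396
t 34.87 pos [0.3463 0.3068 0.1208] psi 1.586 tilt [-0.001  0.001] q7 0.82 q1 -1.48 F [-0.4 -0.7 -1.2] g 0.396
```

View pics/z3.png

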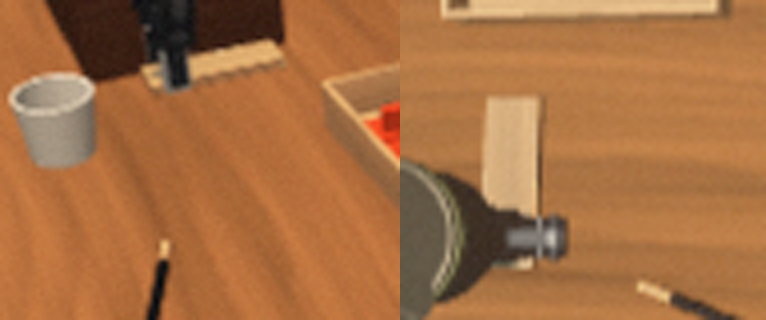

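```bash
python3 -m crank '[[1,[1,-3,0],[0,0,-0.046]],[1,[1,-3,0],[0,0,-0.046]],[1,[1,-3,0],[0,0,-0.046]],[1,[1,-3,0],[0,0,-0.046]],[1,[1,-3,0],[0,0,-0.046]],[1,[1,-3,0],[0,0,-0.046]],[1,[1,-3,0],[0,0,-0.046]],[1,[1,-3,0],[0,0,-0.046]],[1,[1,-3,0],[0,0,-0.046]],[1,[1,-3,0],[0,0,-0.046]],[1,[1,-3,0],[0,0,-0.046]],[1,[1,-3,0],[0,0,-0.046]]]'
python3 -m crank '[[1,[1,-3,0],[0,0,-0.046]],[1,[1,-3,0],[0,0,-0.046]],[1,[1,-3,0],[0,0,-0.046]],[1,[1,-3,0],[0,0,-0.046]],[1,[1,-3.4,0],[0,0,-0.041]],[1,[0,0,-2],[0,0,0]],[1,[0,0,-3],[0,0,0]],[1,[0,0,-1],[0,0,0]],[1,[0,0,0],[0,0,0]],[1,[0,0,0],[0,0,0]],[1,[0,0,0],[0,0,0]]]'
cat > ins.py <<'E'
from fit import *
import sys
O=np.array([.603,-.290]);yw=-.762;d=np.array([np.cos(yw),np.sin(yw)]);n=np.array([-d[1],d[0]])
s=float(sys.argv[1]);z=float(sys.argv[2])
o=telemetry.get_obs();p=o["position"][:2]-O;print("tool s %.4f lat %.4f"%(p@d,p@n))
T=O+s*d; go(T[0],T[1],z,yw+np.pi/2)
E
python3 ins.py -.12 .0145
python3 - <<'E'
from fit import *
b=shot("side"); a=shot("top")
A=b["frame"][190:290,260:410,::-1];B=a["frame"][110:200,290:380,::-1]
r=lambda i,w_,h_:cv2.resize(i,(w_,h_),interpolation=cv2.INTER_CUBIC)
cv2.imwrite("pics/z4.png",np.hstack([r(A,450,300),r(B,300,300)]))
E
```

```text
clock: 35.97
position: [0.4661, -0.0548, 0.1201]
ee_rot: [-0.348, 0.615, 0.349, 0.615]
ft_force: [1.8, 0.7, -0.4]
grip_width: 0.398
clock: 36.88
position: [0.517, -0.2071, 0.0616]
ee_rot: [-0.278, 0.65, 0.278, 0.65]
ft_force: [0.8, -0.3, 0.5]
grip_width: 0.398
tool s -0.1194 lat 0.0006
t 36.88 pos [ 0.517  -0.2071  0.0616] psi 0.809 tilt [0.001 0.   ] q7 1.52 q1 -0.50 F [ 0.8 -0.3  0.5] g 0.398
go d(cm) [-0.08 -0.   -4.71] turnz [-0.     3.141] daz -0.00 dq7~±[0.   3.14]
```

View pics/z4.png

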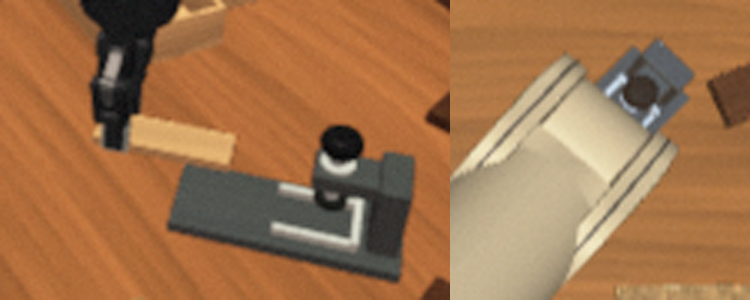

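```bash
python3 -m crank '[[1,[-0.08,0,-2],[0,0,0]],[1,[0,0,-2],[0,0,0]],[1,[0,0,-0.7],[0,0,0]],[1,[0,0,0],[0,0,0]],[1,[0,0,0],[0,0,0]],[1,[1.4,-1.33,0],[0,0,0]],[1,[1.09,-1.04,0],[0,0,0]],[1,[0,0,0],[0,0,0]],[1,[0,0,0],[0,0,0]],[1,[0,0,0],[0,0,0]]]' 40
python3 ins.py -.017 .0145
```

```text
clock: 37.82
position: [0.5405, -0.2308, 0.0142]
ee_rot: [-0.278, 0.65, 0.278, 0.65]
ft_force: [-0.2, 0.4, -1.6]
grip_width: 0.399
tool s -0.0861 lat -0.0003
t 37.82 pos [ 0.5405 -0.2308  0.0142] psi 0.808 tilt [0.    0.001] q7 1.59 q1 -0.37 F [-0.2  0.4 -1.6] g 0.399
go d(cm) [ 5.02 -4.74  0.03] turnz [ 0.    -3.141] daz -0.04 dq7~±[ 0.04 -3.1 ]
```

```bash
python3 -m crank '[[1,[0.72,-0.68,0],[0,0,0]],[1,[0.72,-0.68,0],[0,0,0]],[1,[0.72,-0.68,0],[0,0,0]],[1,[0,0,0],[0,0,0]],[1,[0,0,0],[0,0,0]]]'
python3 ins.py -.017 .0145
python3 -m crank '[[1,[0.72,-0.69,0],[0,0,0]],[1,[0.72,-0.69,0],[0,0,0]],[1,[0,0,0],[0,0,0]],[1,[0,0,0],[0,0,0]],[1,[0,0,0],[0,0,0]]]'
python3 ins.py -.017 .0145
```

```text
clock: 38.23
position: [0.5622, -0.2509, 0.0139]
ee_rot: [-0.278, 0.65, 0.278, 0.65]
ft_force: [0.9, -0.3, -0.7]
grip_width: 0.395
tool s -0.0565 lat 0.0001
t 38.23 pos [ 0.5622 -0.2509  0.0139] psi 0.809 tilt [0.    0.001] q7 1.61 q1 -0.31 F [ 0.9 -0.3 -0.7] g 0.395
go d(cm) [ 2.85 -2.74  0.06] turnz [ 0.    -3.141] daz -0.02 dq7~±[ 0.02 -3.12]
clock: 38.65
position: [0.5762, -0.2643, 0.0136]
ee_rot: [-0.278, 0.65, 0.279, 0.65]
ft_force: [0.2, 0.2, -0.8]
grip_width: 0.401
tool s -0.0371 lat 0.0001
t 38.65 pos [ 0.5762 -0.2643  0.0136] psi 0.809 tilt [-0.     0.001] q7 1.62 q1 -0.27 F [ 0.2  0.2 -0.8] g 0.401
go d(cm) [ 1.45 -1.4   0.09] turnz [-0.     3.142] daz -0.01 dq7~±[0.01 3.15]
```

```bash
python3 -m crank '[[1,[0.58,-0.55,0.05],[0,0,0]],[1,[0.36,-0.35,0],[0,0,0]],[1,[0,0,0],[0,0,0]],[1,[0,0,0],[0,0,0]],[1,[0,0,0],[0,0,0]]]'
python3 -m crank '[[1,[0.22,-0.21,0],[0,0,0]],[1,[0,0,0],[0,0,0]],[1,[0,0,0],[0,0,0]]]'
python3 -m crank '[[1,[0.22,-0.21,0],[0,0,0]],[1,[0,0,0],[0,0,0]],[1,[0,0,0],[0,0,0]]]'
python3 -m crank '[[1,[0.15,-0.14,0],[0,0,0]],[1,[0,0,0],[0,0,0]],[1,[0,0,0],[0,0,0]]]'
python3 ins.py -.017 .0145
```

```text
clock: 39.07
position: [0.5863, -0.274, 0.0141]
ee_rot: [-0.278, 0.65, 0.278, 0.65]
ft_force: [2.9, 0.4, 0.1]
grip_width: 0.398
clock: 39.32
position: [0.5882, -0.2759, 0.0139]
ee_rot: [-0.278, 0.65, 0.279, 0.65]
ft_force: [1.0, 2.4, -1.0]
grip_width: 0.399
clock: 39.57
position: [0.5885, -0.276, 0.0135]
ee_rot: [-0.276, 0.651, 0.281, 0.649]
ft_force: [-8.6, 11.0, 8.1]
grip_width: 0.399
clock: 39.82
position: [0.5885, -0.276, 0.0135]
ee_rot: [-0.274, 0.651, 0.282, 0.649]
ft_force: [-18.1, 17.9, 17.2]
grip_width: 0.399
tool s -0.0201 lat 0.0001
t 39.82 pos [ 0.5885 -0.276   0.0135] psi 0.809 tilt [-0.008  0.009] q7 1.62 q1 -0.23 F [-18.1  17.9  17.2] g 0.399
go d(cm) [ 0.22 -0.22  0.1 ] turnz [-0.     3.141] daz -0.00 dq7~±[0.   3.14]
```

Contact with the end stop: about 25 N along the channel axis. I'll ease off, release and lift.

```bash
python3 -m crank '[[1,[-0.18,0.17,0],[0,0,0]],[1,[0,0,0],[0,0,0]],[1,[0,0,0],[0,0,0]]]'
python3 -m crank '[[0.45,[0,0,0],[0,0,0]],[0.45,[0,0,0],[0,0,0]],[0.45,[0,0,0],[0,0,0]],[0.45,[0,0,2],[0,0,0]],[0.45,[-2,2,4],[0,0,0]],[0.45,[-2,2,4],[0,0,0]],[1,[-2,2,3],[0,0,0]],[1,[-2,2,0],[0,0,0]],[1,[0,0,0],[0,0,0]],[1,[0,0,0],[0,0,0]],[1,[0,0,0],[0,0,0]]]'
python3 - <<'E'
from fit import *
b=shot("side"); a=shot("top")
go(.6405,-.3240,.125,-.762+np.pi/2)
for c in(a,b):
    for r in mark_of("plunger_top",c)[:1]: print(round(r["conf"],2),w(c,r["location"]).round(4))
    for r in mark_of("tag",c)[:2]: print("tag",round(r["conf"],2),w(c,r["location"]).round(4))
A=b["frame"][190:290,260:410,::-1];B=a["frame"][110:200,290:380,::-1]
r=lambda i,w_,h_:cv2.resize(i,(w_,h_),interpolation=cv2.INTER_CUBIC)
cv2.imwrite("pics/z5.png",np.hstack([r(A,450,300),r(B,300,300)]))
E
```

```text
clock: 40.07
position: [0.5885, -0.276, 0.0136]
ee_rot: [-0.276, 0.651, 0.28, 0.65]
ft_force: [-6.1, 8.4, 6.7]
grip_width: 0.403
clock: 40.98
position: [0.5164, -0.2042, 0.1323]
ee_rot: [-0.278, 0.65, 0.278, 0.65]
ft_force: [-0.3, -0.1, -0.4]
grip_width: 0.001
t 41.08 pos [ 0.5163 -0.205   0.1321] psi 0.808 tilt [-0. -0.] q7 1.45 q1 -0.57 F [ 0.2 -0.4  0.3] g 0.001
go d(cm) [ 12.42 -11.9   -0.71] turnz [ 1.00e-03 -3.14e+00] daz -0.09 dq7~±[ 0.09 -3.05]
0.63 [ 0.6405 -0.322   0.105 ]
tag 0.81 [ 0.6152 -0.297   0.0138]
tag 0.16 [ 0.6409 -0.3229  0.1049]
```

View pics/z5.png

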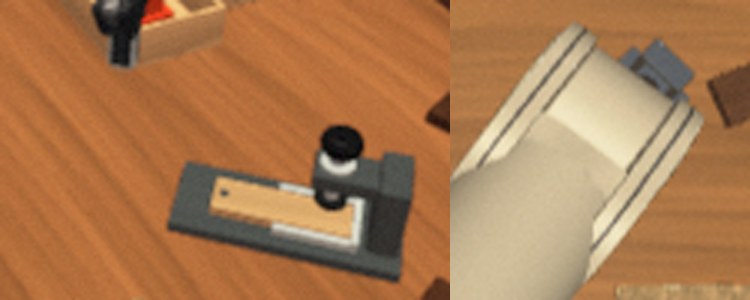

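```bash
python3 -m crank '[[1,[2.4,-2.35,0],[0,0,0]],[1,[2.4,-2.35,0],[0,0,0]],[1,[2.4,-2.35,0],[0,0,0]],[1,[2.4,-2.35,0],[0,0,0]],[1,[2.6,-2.38,0],[0,0,0]],[1,[0,0,-1.5],[0,0,0]],[1,[0,0,0],[0,0,0]],[1,[0,0,0],[0,0,0]],[1,[0,0,0],[0,0,0]]]'
python3 -m crank '[[1,[0,0,-0.7],[0,0,0]],[1,[0,0,-0.5],[0,0,0]],[1,[0,0,-0.3],[0,0,0]],[1,[0,0,0],[0,0,0]],[1,[0,0,0],[0,0,0]]]'
python3 -m crank '[[1,[0,0,-0.5],[0,0,0]],[1,[0,0,-0.3],[0,0,0]],[1,[0,0,0],[0,0,0]],[1,[0,0,0],[0,0,0]]]'
```

```text
clock: 42.03
position: [0.6375, -0.3211, 0.1171]
ee_rot: [-0.278, 0.65, 0.279, 0.65]
ft_force: [-0.2, -0.4, 0.7]
grip_width: 0.001
clock: 42.45
position: [0.6382, -0.321, 0.1023]
ee_rot: [-0.278, 0.65, 0.279, 0.65]
ft_force: [-0.3, 2.2, 2.7]
grip_width: 0.003
clock: 42.78
position: [0.6385, -0.3215, 0.0943]
ee_rot: [-0.278, 0.65, 0.278, 0.65]
ft_force: [0.1, 2.1, 6.2]
grip_width: -0.003
```

```bash
python3 -m crank '[[1,[0,0,-0.3],[0,0,0]],[1,[0,0,-0.1],[0,0,0]],[1,[0,0,0],[0,0,0]],[1,[0,0,0],[0,0,0]]]'
python3 -m crank '[[1,[0,0,-0.2],[0,0,0]],[1,[0,0,0],[0,0,0]],[1,[0,0,0],[0,0,0]],[1,[0,0,0],[0,0,0]]]'
```

```text
clock: 43.12
position: [0.6386, -0.3216, 0.0912]
ee_rot: [-0.278, 0.649, 0.278, 0.651]
ft_force: [-1.4, 5.1, 11.2]
grip_width: 0.001
clock: 43.45
position: [0.6387, -0.3217, 0.091]
ee_rot: [-0.278, 0.649, 0.278, 0.651]
ft_force: [-5.9, 8.5, 24.6]
grip_width: 0.002
```

```bash
python3 -m crank '[[1,[0,0,1],[0,0,0]],[1,[0,0,2],[0,0,0]],[1,[0,0,1.5],[0,0,0]],[1,[0,0,0],[0,0,0]],[0.4,[-2.5,2.3,0],[0,0,0]],[0.4,[-2.5,2.3,0],[0,0,0]],[0.4,[0,0,0],[0,0,0]],[0.4,[0,0,0],[0,0,0]],[0.4,[0,0,0],[0,0,0]],[0.4,[0,0,0],[0,0,0]]]'
python3 ins.py -.0201 .0137
python3 - <<'E'
from fit import *
b=shot("side"); 
for r in mark_of("plunger_top",b)[:1]: print(round(r["conf"],2),w(b,r["location"]).round(4))
E
```

```text
clock: 44.28
position: [0.5887, -0.2764, 0.1333]
ee_rot: [-0.278, 0.65, 0.278, 0.65]
ft_force: [0.7, 0.0, 0.4]
grip_width: 0.601
tool s -0.0198 lat -0.0001
t 44.28 pos [ 0.5887 -0.2764  0.1333] psi 0.808 tilt [ 0.001 -0.   ] q7 1.56 q1 -0.30 F [0.7 0.  0.4] g 0.601
go d(cm) [ -0.02   0.03 -11.96] turnz [ 0.    -3.141] daz 0.00 dq7~±[ 0.   -3.14]
0.46 [ 0.6413 -0.3216  0.1047]
```

```bash
python3 -m crank '[[0.4,[0,0,-3],[0,0,0]],[0.4,[0,0,-3],[0,0,0]],[0.4,[0,0,-3],[0,0,0]],[0.4,[0,0,-2],[0,0,0]],[0.4,[0,0,-0.9],[0,0,0]],[0.4,[0,0,0],[0,0,0]],[0.4,[0,0,0],[0,0,0]],[1,[0,0,0],[0,0,0]],[1,[0,0,0],[0,0,0]],[1,[0,0,0],[0,0,0]],[1,[0,0,0],[0,0,0]],[1,[0,0,0],[0,0,0]]]' 50
python3 -m crank '[[1,[0,0,0],[0,0,0]],[1,[-0.72,0.69,0.05],[0,0,0]],[1,[-0.72,0.69,0],[0,0,0]],[1,[-1.08,1.035,0],[0,0,0]],[1,[-1.08,1.035,0],[0,0,0]],[1,[-1.44,1.38,0],[0,0,0]],[1,[-1.44,1.38,0],[0,0,0]],[1,[-1.44,1.38,0],[0,0,0]],[1,[-1.44,1.38,0],[0,0,0]],[1,[0,0,2],[0,0,0]],[1,[0,0,4],[0,0,0]],[1,[0,0,0],[0,0,0]]]'
python3 - <<'E'
from fit import *
go(.4398,-.354,.1,-1.535+np.pi/2)
b=shot("side");A=b["frame"][190:350,240:420,::-1];cv2.imwrite("pics/z6.png",cv2.resize(A,None,fx=3,fy=3,interpolation=cv2.INTER_CUBIC))
E
```

```text
clock: 45.38
position: [0.5891, -0.2766, 0.0162]
ee_rot: [-0.279, 0.649, 0.278, 0.651]
ft_force: [-1.3, 0.4, 6.9]
grip_width: 0.398
clock: 46.38
position: [0.4973, -0.1874, 0.0805]
ee_rot: [-0.279, 0.648, 0.277, 0.653]
ft_force: [2.1, -0.7, 0.9]
grip_width: 0.395
t 46.38 pos [ 0.4973 -0.1874  0.0805] psi 0.808 tilt [0.008 0.   ] q7 1.47 q1 -0.61 F [ 2.1 -0.7  0.9] g 0.395
go d(cm) [ -5.75 -16.66   1.95] turnz [-0.772  2.37 ] daz -0.32 dq7~±[-0.45  2.69]
```

View pics/z6.png

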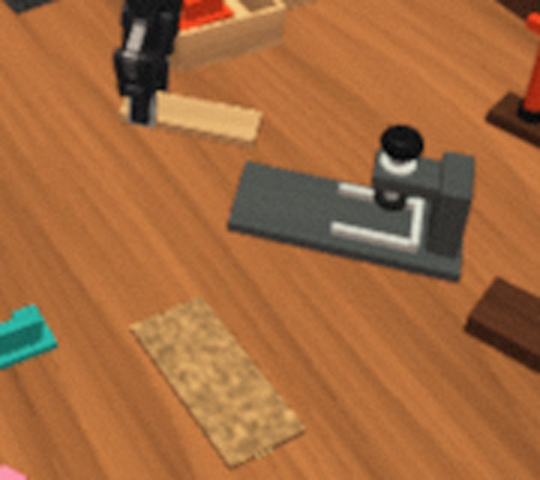

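```bash
python3 -m crank '[[1,[-0.72,-2.08,2],[0,0,-0.0965]],[1,[-0.72,-2.08,0],[0,0,-0.0965]],[1,[-0.72,-2.08,0],[0,0,-0.0965]],[1,[-0.72,-2.08,0],[0,0,-0.0965]],[1,[-0.72,-2.08,0],[0,0,-0.0965]],[1,[-0.72,-2.08,0],[0,0,-0.0965]],[1,[-0.72,-2.08,-2],[0,0,-0.0965]],[1,[-0.72,-2.08,-2],[0,0,-0.0965]],[1,[0,0,-1],[0,0,0]],[1,[0,0,0],[0,0,0]],[1,[0,0,0],[0,0,0]],[1,[0,0,0],[0,0,0]]]'
python3 - <<'E'
from fit import *
go(.4398,-.354,.0112,-1.535+np.pi/2)
b=shot("side");a=shot("top");A=b["frame"][230:350,240:360,::-1];B=a["frame"][160:250,310:400,::-1]
r=lambda i:cv2.resize(i,(400,400),interpolation=cv2.INTER_CUBIC)
cv2.imwrite("pics/z7.png",np.hstack([r(A),r(B)]))
E
```

```text
clock: 47.43
position: [0.4378, -0.3519, 0.0454]
ee_rot: [-0.013, 0.706, 0.014, 0.708]
ft_force: [0.3, -0.7, -0.2]
grip_width: 0.398
t 47.43 pos [ 0.4378 -0.3519  0.0454] psi 0.039 tilt [0.002 0.   ] q7 1.17 q1 -0.26 F [ 0.3 -0.7 -0.2] g 0.398
go d(cm) [ 0.2  -0.21 -3.42] turnz [-3.000e-03  3.139e+00] daz -0.00 dq7~±[-0.    3.14]
```

View pics/z7.png

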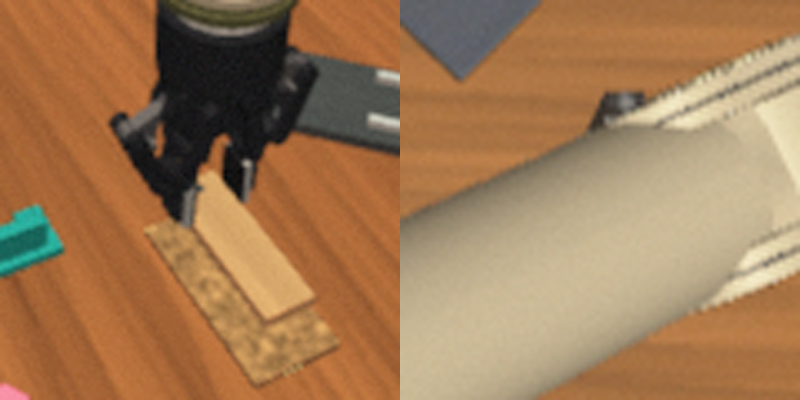

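```bash
python3 -m crank '[[1,[0.2,-0.21,-1.5],[0,0,0]],[1,[0,0,-1],[0,0,0]],[1,[0,0,-0.5],[0,0,0]],[1,[0,0,-0.2],[0,0,0]],[1,[0,0,0],[0,0,0]],[1,[0,0,0],[0,0,0]],[1,[0,0,0],[0,0,0]]]'
python3 -m crank '[[1,[0,0,-0.1],[0,0,0]],[1,[0,0,0],[0,0,0]],[1,[0,0,0],[0,0,0]],[1,[0,0,0],[0,0,0]]]'
```

```text
clock: 48.12
position: [0.439, -0.3547, 0.0131]
ee_rot: [-0.013, 0.707, 0.013, 0.707]
ft_force: [0.2, -0.1, -0.6]
grip_width: 0.398
clock: 48.45
position: [0.4389, -0.3546, 0.0117]
ee_rot: [-0.013, 0.707, 0.013, 0.707]
ft_force: [-0.5, 0.6, -1.0]
grip_width: 0.402
```

Next: down 1.5 mm more, release, lift, move clear and check.

```bash
python3 -m crank '[[1,[0,0,-0.15],[0,0,0]],[1,[0,0,0],[0,0,0]],[1,[0,0,0],[0,0,0]],[0.45,[0,0,0],[0,0,0]],[0.45,[0,0,0],[0,0,0]],[0.45,[0,0,0],[0,0,0]],[0.45,[0,0,2],[0,0,0]],[0.4,[0,0,4],[0,0,0]],[0.4,[0,0,4],[0,0,0]],[0.4,[0,0,4],[0,0,0]],[0.4,[0,3,0],[0,0,0]],[0.4,[0,3,0],[0,0,0]]]'
python3 -m crank '[[0.4,[0,3.5,0],[0,0,0]],[0.4,[0,3.5,0],[0,0,0]],[0.4,[0,3.5,0],[0,0,0]],[0.4,[0,3.5,0],[0,0,0]],[0.4,[0,3.5,0],[0,0,0]],[0.4,[0,3.5,0],[0,0,0]],[0.4,[0,0,0],[0,0,0]],[0.4,[0,0,0],[0,0,0]],[0.4,[0,0,0],[0,0,0]]]'
python3 - <<'E'
from fit import *
b=shot("side");a=shot("top")
for n,c in(("top",a),("side",b)):
    for k in("tag","pad"):
        for r in mark_of(k,c)[:2]: print(n,k,round(r["conf"],2),w(c,r["location"]).round(4))
A=b["frame"][130:350,200:420,::-1];B=a["frame"][90:235,110:400,::-1]
A=cv2.resize(A,(400,400),interpolation=cv2.INTER_CUBIC)
C=cv2.resize(a["frame"][170:240,330:400,::-1],(400,400),interpolation=cv2.INTER_CUBIC)
T=cv2.resize(B,(400,200),interpolation=cv2.INTER_CUBIC)
cv2.imwrite("pics/f.png",np.vstack([np.hstack([A,C]),np.hstack([T,np.zeros_like(T)])]))
E
```

```text
clock: 49.45
position: [0.4389, -0.2962, 0.152]
ee_rot: [-0.012, 0.706, 0.011, 0.708]
ft_force: [0.6, 0.3, 0.0]
grip_width: 0.605
clock: 50.2
position: [0.4387, -0.0864, 0.1502]
ee_rot: [-0.012, 0.707, 0.013, 0.707]
ft_force: [-0.8, -1.1, 0.8]
grip_width: 0.6
top tag 0.93 [ 0.4371 -0.3883  0.0083]
top pad 0.68 [ 0.4381 -0.3876  0.0018]
side tag 0.64 [ 0.4418 -0.3844  0.009 ]
side pad 0.67 [ 0.4415 -0.381   0.0011]
```

View pics/f.png

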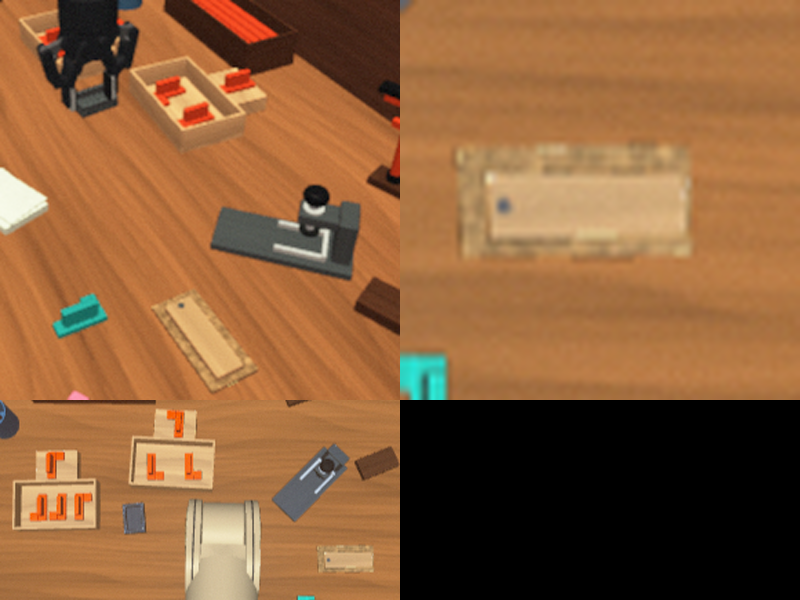

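The tag lies flat on the pad but looks a few mm off along its length, so I'll measure that exactly.

```bash
python3 - <<'E'
from fit import *
a=shot("top");b=shot("side")
from itertools import product
for n,c in(("top",a),("side",b)):
    g=cv2.cvtColor(c["frame"],cv2.COLOR_RGB2HSV)
    u=np.array([pix(c,[.441+sx,-.387+sy,.016]) for sx,sy in((0,-.03),(0,0),(0,.03))]).astype(int)
    ref=np.median([g[v,k].astype(int) for k,v in u],0); print(n,ref)
    m=((abs(g[:,:,1].astype(int)-ref[1])<25)&(abs(g[:,:,2].astype(int)-ref[2])<22)).astype(np.uint8)
    m=cv2.morphologyEx(m,cv2.MORPH_OPEN,np.ones((3,3)))
    nn,l,s,ce=cv2.connectedComponentsWithStats(m); i=l[u[1][1],u[1][0]]
    k=np.argwhere(l==i)[:,::-1]
    W=np.array([ray(c,p+0.,.016)[:2] for p in k],np.float32)*1000; print(s[i,4],[np.round(v,1) for v in cv2.minAreaRect(W)])
    p,f=fit([c],"tag",.441,-.387,z=.006,mask=lambda c:(l==i).astype(np.uint8),rs=[1.606],sz=64); print("fit",p.round(4),round(f,3))
E
```

```text
top [ 17. 107. 209.]
371 [array([ 434.1, -391.3]), array([ 41.5, 105.4]), np.float64(0.9)]
fit [ 0.4378 -0.3917  1.5611] 0.157
side [ 17. 128. 223.]
746 [array([ 443.3, -387.2]), array([ 44. , 112.5]), np.float64(2.0)]
fit [ 0.443  -0.3834  1.6163] 0.177
```

```bash
python3 -c "
from workcell import manip; print(manip.hand_in())"
```

```text
the job is handed in; nothing more can be done
None
```

The job is done and handed in at about 50 s of the 210 s allowed; no verdict was reported.

- **Brackets:** I found five loose vermilion brackets, two left-hand and three right-hand. Each is in the bin with the matching sample, flat, rib up and separate. One left-hand bracket was knocked a few centimetres during the run, so I measured it again before picking it up. In the last pictures I used to check each bin, the top view or the two-view fit put all five within a few mm of where they were released. The side-view-only fits of the right bin disagreed, because the brackets hide each other there.
- **Stamping:** I slid the tag in until it met the end stop at about 25 N. The plunger was pressed to its stop (tool at 91 mm, 25 N), and the camera then put its top back at 105 mm.
- **Tag on the pad:** The tag lies flat on the pad, along its length. The two views disagree on how well it is centred lengthwise: the top view says about 5 mm off and the side view 1–3 mm. It stays within the pad either way, so I left it.
- **Left alone:** The inkstone and the turquoise and pink look-alikes were not touched. The arm is clear of everything.

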